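Close a board test jig and lock it with its T-key

TASK

Shut the lid of the board test jig right down, then take the T-key from its rest and lower its T-head through the keyhole of the lid and the jig until the collar sits flat on the lid. Let go so that the key stands there by itself, then take its handle from above and give it a quarter turn, so that the head lies across the keyhole underneath and the lid is locked. Leave the key upright and let go, and do not shift the other things on the bench.

Things in the scene. Friction and masses are not known exactly. Their poses are not given: they have to be found in the camera images.
- jig: Fixed test jig, a box 170 (x) x 150 (y) x 45 mm with dark walls, an aluminium top and a green circuit board in a nest under the lid; sockets in its front wall, which faces the robot. Origin: centre of its underside, on a 2 mm mat; x runs from the front wall to the hinged far edge, z up. Lid hinge line along y at x = +85, z = 50 mm. A lamp head hangs 0.21 m up on its right (world y < 0.06 m).
- lid (a joint): Lid of the jig: plate 165 (hinge to front edge) x 150 x 10 mm, clear in the middle, with a metal bar along the front that has the keyhole. 0 = shut flat on the box (top 55 mm above the jig's origin), grows in rad as it opens upward about the far edge; starts at 0.7 to 1.1. Stiff hinge: it stays where left and takes about 3 to 6 N near the front edge to push down.
- lid_edge (a point): Middle of the lid's front edge, at its upper face, 165 mm from the hinge line; moves with the lid. Axes as the jig's when the lid is shut.
- keyhole (a point): Centre of the keyhole, level with the shut lid's top (57 mm above the bench), 54 mm in front of the jig's origin; fixed to the jig, axes as the jig's. Square hole 23 x 23 mm with a notch to either side along y: 50 mm long over all, 17 mm wide. It passes in one line through lid (10 mm) and top plate (10 mm) when the lid is shut; below, a hollow 29 mm high lets the T-head turn.
- key_grip (a point): Loose steel T-key, 114 mm long, 0.16 kg: point on its shank's axis. z: from T-head to handle; y: along T-head and handle (parallel). Along z from here: T-head -64 to -54 mm, 18 mm neck to -31, collar (32 mm wide) to -26, round 12 mm shank to +36, handle bar to +50. Starts in its rest, shank 25 deg from level, head low, this point 37 mm up, y level. Home: this point 31 mm above the lid.
- key_handle (a point): Centre of the key's square handle bar (64 mm along y, 14 x 14 mm across; turn the key by this, the round shank slips), 43 mm from the grip point; axes as the key's. With the key home, its collar on the shut lid, it is 74 mm above the lid's top.
- key_head (a point): Centre of the key's T-head (44 mm along y, 12 mm along x, 10 mm along z), 59 mm from the grip point; axes as the key's. With the key home it is 28 mm below the lid's top, with 3 mm of play under the top plate.
- key: The whole T-key; origin at the centre of the T-head's end face, axes as at the grip point.
- rest: Fixed bent grey key rest, 110 (x) x 78 (y) mm. Origin: centre of its underside. x points from its rear edge, which carries the handle 47 mm up between two ears (57 mm high, 72 mm apart), to its front lip (16 mm high), against which the T-head lies. Floor 3 mm thick; the shank between is free on both sides. The key lies along its x, head towards +x.
- tape_roll: Bystander: roll of black tape, 66 mm across, 19 mm high, origin under its centre.
- cutters: Bystander: pair of cutters, 50 x 119 x 10 mm, origin under its centre.
- spool: Bystander: solder spool, 60 mm across, 36 mm high, origin under its centre.
- parts_box: Bystander: clear assortment box, 99 x 152 x 35 mm, origin under its centre.

How it is judged:
By the outcome, as a careful person would: the job done as asked, in the order asked, and still so for the second after the job is handed in, with the robot touching nothing.
It also fails if it takes over 69 s, if anything falls off the work surface, if the arm or the gripper's body presses on something with over 40 N, if the wrist force passes 120 N, or if a joint passes its speed limit or range.

ROBOT

A 6-joint arm with a two-finger parallel gripper is mounted at the origin on a cart in front of the work surface, level with it; the furniture and walls round the work are solid. World frame = base frame: x ahead of the robot, y to its left, z up, the work surface at z = 0. Lengths are in m, angles in rad, forces in N, time in s.
With the tool pointing down it reaches from about 0.375 to 0.9 m from the base axis. Payload 3.1 kg.
Tool frame: the origin (TCP) lies at the very end of the fingers, on their centre line; the grasp point (between the pads) lies 19 mm behind it; z points along the fingers, y is the line along which they close (so a half turn about z gives the same grasp; the last joint's range is limited). The gripper opens to 87 mm and grips with 3 to 60 N. Pads are 19 mm wide; open, the fingers measure 117 mm over their backs; the gripper's body (75 mm by 190 mm) begins 51 mm behind the grasp point.
Start: joints at [-1.331, 0.527, 1.433, -0, 1.181, -0.178], TCP at [0.254, -0.571, 0.186] pointing down, gripper open.
Joint ranges: [-3.08, 3.08], [-0.75, 2.2], [0.22, 2.44], [-1.43, 4.57], [0, 2.65], [-2.85, 2.85]. Speed limits (rad/s): [2.79, 2.79, 3.14, 3.14, 3.14, 3.14].

INTERFACE

Orientations are given as a unit quaternion [x, y, z, w].
In Python, from rig import robot gives the robot as it stands. The module is installed in compiled form; this text tells all that it offers.
- The arm moves only by the tool servo_tool, never from a script. Its argument "rows" is one flat list of numbers, 5 for each row, row after row: the closure, from -1 (fully open) to 1 (shut), so that 0 is half open, then the shift along the tool's x, y, z in m, then the turn about the tool's z in degrees. A call has 1 to 5 rows; each row shifts and turns the commanded pose from where the row before left it, along the tool's axes as they then stand; what a row does not reach is not made up. A row lasts 1/12 s, in which the tool goes at most 41.7 mm and 7.16 degrees, less where a joint would pass 70% of its speed; a pose out of reach is approached as far as the arm can. A call with a gripper value outside its range is refused whole. The fingers move at their own pace and stop on an object; "newtons" is the grip in N (left out, the last holds). Time passes only in rows, so rows that do not move let the fingers close. It gives the time, the measured TCP pose, the force, the opening and the grip force at its end, in the units of the state.
- robot.get_obs(): the state, without advancing time (a new reading comes with each control period).
- robot.camera(name): name is "scene" or "top" or "wrist"; returns a dict with "pixels" (400x640x3 uint8, red, green, blue), "intrinsics" (3x3 intrinsics, pixels), "rvec" (rotation vector, rad) and "tvec" (3), from world to camera coordinates, as OpenCV has them; the wrist camera has in their place "mount" (4x4, takes a point from camera to tool coordinates, whose origin is the TCP and whose axes are the flange's). Camera axes: x right, y down, z forward; pixel columns grow to the right and rows downward; lengths in m; the calibration is good to about 2 mm. A picture is of the moment at which its call begins: read the wrist's pose just before it. There is no depth.
- robot.hand_in(): hands the job in; it is judged then, once.
Trained networks look in a picture, given as the dict that the camera call returned (one of the last four; its "shot" number tells which), for a name from the list of things; names that differ only in an ending like _2 or _b are one class to them, and where a whole thing is asked for, a point or a joint stands for the part that bears it (a point fixed in the world has none). Each returns a list of dicts, best first, with "score" (0 to 1); they miss things now and then, are a little off and sometimes report something else, mostly with a low value. They report only what shows in the picture. A call takes as long as a camera call.
- robot.spot_in(picture, query): "at" ([x, y, z] in m, in world coordinates, good to about 4 mm: the middle of the surface that is visible of it).
- robot.outline_of(picture, query): "region" (400x640 bool, what is visible of it).
- robot.place_of(picture, query): "at" ([x, y, z] in m, in world coordinates, good to about 4 mm: a listed point, or the origin of a listed thing).
The state is a dict: "time": time; "q": joint angles; "joint_velocities": joint speeds; "joint_torque": joint torques, N m; "position": TCP position; "tool_rot": TCP orientation; "ft_force": force on the tool from outside, world axes, zero at the start; "moment": the same for the moment, N m; "grip_width": finger opening in m; "grip_force": force on a finger pad.
Only numpy, scipy, OpenCV 4.12 (cv2) and the standard library are available. Lean on these libraries where they do the work, as an engineer would, in place of code of your own. Each camera call takes 0.05 s, during which the arm holds its last target. There are 200 camera calls.

## Working session

There is one attempt and no reset: what is moved stays moved. The work goes in short steps, Python scripts to look and compute and a tool call to move; the robot and the scene stay as the last step left them, time stands still between calls to the robot, and variables do not carry over. Pictures are saved under pics/ and viewed, at most 10 in all, crops included, and the job is handed in when it is done.

Besides the shell and the picture viewer there is one more tool, called after "Request:" by a JSON object that holds its "api" and its "payload", one argument or row to a line. servo_tool: Moves the arm, as the interface text tells. Its arguments: {"type":"object","properties":{"rows":{"type":"array","items":{"type":"number"}},"newtons":{"type":"number"}},"required":["rows"]}

```bash
mkdir -p pics; cat > h.py <<'E'
import numpy as np, cv2
from rig import robot
from scipy.spatial.transform import Rotation as R
def save(p,n): cv2.imwrite(f'pics/{n}.png',p['pixels'][:,:,::-1])
def st():
    o=robot.get_obs(); r=R.from_quat(o['tool_rot']).as_matrix()
    print('t',round(o['time'],2),'p',np.round(o['position'],4),'x',np.round(r[:,0],3),'y',np.round(r[:,1],3),'z',np.round(r[:,2],3),'F',np.round(o['ft_force'],1),'w',round(o['grip_width'],4),'g',o['grip_force'],'q',np.round(o['q'],3)); return o,r
E
python3 - <<'E'
from h import *
st()
for c in ['scene','top']:
    p=robot.camera(c); save(p,c)
    for n in ['jig','lid_edge','keyhole','key_grip','key_handle','key_head','rest','tape_roll','cutters','spool','parts_box']:
        r=robot.place_of(p,n)
        print(c,n,[(np.round(d['at'],3).tolist(),round(d['score'],2)) for d in r[:2]])
a=cv2.imread('pics/scene.png');b=cv2.imread('pics/top.png')
E
```

```text
t 0.0 p [ 0.2534 -0.5704  0.1847] x [0.914 0.406 0.   ] y [ 0.406 -0.914 -0.002] z [-0.001  0.002 -1.   ] F [0.2 0.5 0.4] w 0.087 g 0.0 q [-1.331  0.528  1.434 -0.     1.181 -0.178]
scene jig [([0.546, 0.224, 0.002], 0.75)]
scene lid_edge [([0.566, 0.224, 0.204], 0.94)]
scene keyhole [([0.5, 0.204, 0.06], 0.76)]
scene key_grip [([0.499, 0.419, 0.034], 0.71)]
scene key_handle [([0.497, 0.38, 0.055], 0.89), ([0.499, 0.474, 0.013], 0.36)]
scene key_head [([0.496, 0.475, 0.01], 0.65)]
scene rest [([0.499, 0.426, 0.0], 0.58), ([0.492, 0.382, 0.054], 0.31)]
scene tape_roll [([0.358, 0.257, 0.001], 0.56), ([0.499, 0.208, 0.058], 0.45)]
scene cutters [([0.405, 0.022, 0.003], 0.73), ([0.493, 0.383, 0.056], 0.56)]
scene spool [([0.376, 0.37, 0.002], 0.92)]
scene parts_box [([0.39, -0.1, -0.001], 0.55), ([0.503, 0.476, 0.008], 0.16)]
top jig [([0.551, 0.226, 0.005], 0.88), ([0.498, 0.208, 0.056], 0.41)]
top lid_edge [([0.561, 0.229, 0.204], 0.79)]
top keyhole [([0.498, 0.208, 0.058], 0.97)]
top key_grip [([0.496, 0.418, 0.039], 0.8)]
top key_handle [([0.495, 0.378, 0.054], 0.84)]
top key_head [([0.497, 0.474, 0.014], 0.65)]
top rest [([0.504, 0.428, 0.001], 0.59), ([0.374, 0.369, 0.0], 0.22)]
top tape_roll [([0.361, 0.259, -0.001], 0.69), ([0.55, 0.228, 0.004], 0.42)]
top cutters []
top spool [([0.377, 0.368, -0.001], 0.71)]
top parts_box [([0.387, -0.099, 0.002], 0.69), ([0.501, 0.481, 0.011], 0.55)]
```

View pics/scene.png

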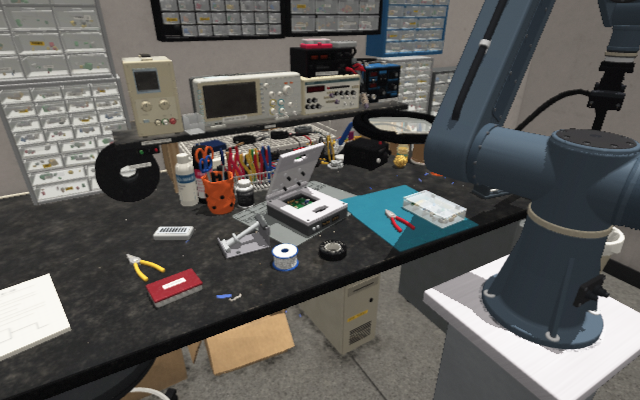

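View pics/top.png

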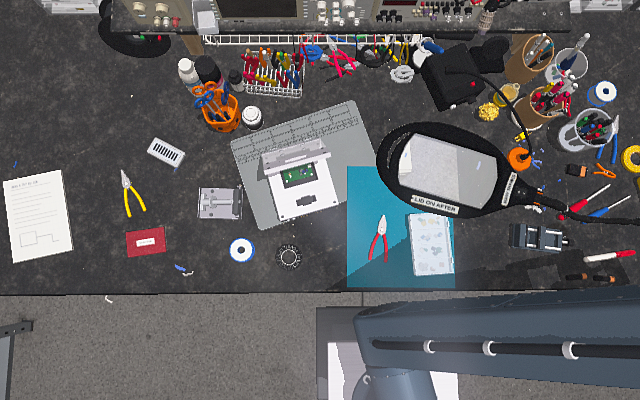

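The scene view shows the open lid near (300,175), the key in its rest near (245,238), the spool at (285,257) and the tape at (333,249). The top view shows the lamp head covering columns 376-545, rows 122-218, right of the jig (300,180). Next I'll work out how far the lamp extends.

```bash
cat >> h.py <<'E'
def ray(p,uv,z):
    Rm=cv2.Rodrigues(np.array(p['rvec'],float))[0]; t=np.array(p['tvec'],float).ravel(); C=-Rm.T@t
    d=Rm.T@np.linalg.inv(np.array(p['intrinsics']))@np.array([uv[0],uv[1],1.]); return C+d*(z-C[2])/d[2]
def proj(p,X):
    return cv2.projectPoints(np.array(X,float).reshape(-1,3),np.array(p['rvec'],float),np.array(p['tvec'],float),np.array(p['intrinsics']),None)[0].reshape(-1,2)
E
python3 - <<'E'
from h import *
p=robot.camera('top')
for uv in [(376,160),(385,195),(440,218),(500,215),(395,135),(420,122),(525,195)]: print(uv,ray(p,uv,.21).round(3),ray(p,uv,.28).round(3))
# jig front top corners
for n,uv in dict(fl=(281,221),fr=(338,203),jl=(265,160),jr=(323,150)).items(): print(n,ray(p,uv,.047).round(3))
c=p['pixels'][100:260,170:390]
cv2.imwrite('pics/crop.png',cv2.resize(c,None,fx=3.6,fy=3.6,interpolation=cv2.INTER_CUBIC)[:,:,::-1])
E
```

```text
(376, 160) [0.564 0.056 0.21 ] [0.549 0.066 0.28 ]
(385, 195) [0.487 0.039 0.21 ] [0.478 0.05  0.28 ]
(440, 218) [ 0.437 -0.077  0.21 ] [ 0.431 -0.057  0.28 ]
(500, 215) [ 0.442 -0.205  0.21 ] [ 0.436 -0.177  0.28 ]
(395, 135) [0.619 0.013 0.21 ] [0.6   0.026 0.28 ]
(420, 122) [ 0.648 -0.043  0.21 ] [ 0.627 -0.026  0.28 ]
(525, 195) [ 0.485 -0.262  0.21 ] [ 0.475 -0.23   0.28 ]
fl [0.447 0.271 0.047]
fr [0.491 0.13  0.047]
jl [0.601 0.312 0.047]
jr [0.626 0.166 0.047]
```

View pics/crop.png

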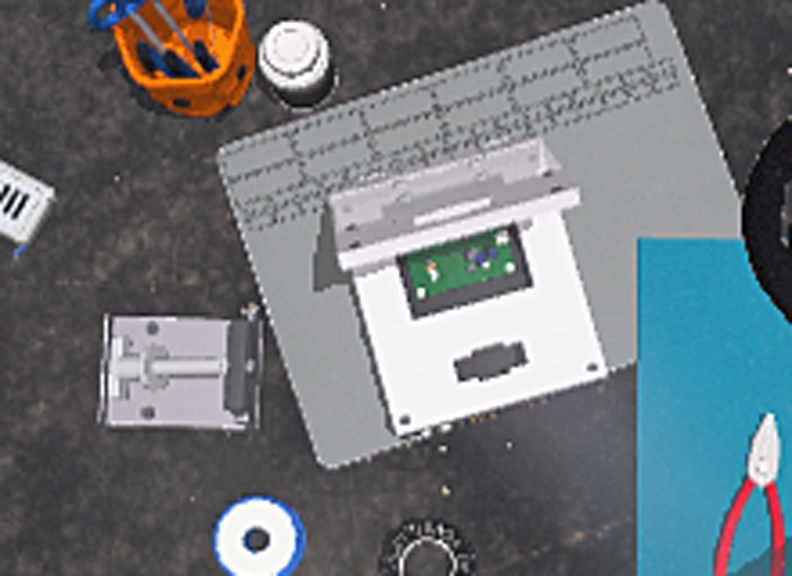

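The crop shows the keyhole at about (490,362), the jig yawed about 18°, and the key in its rest with the handle at (240,365) between the ears. I'll swing round at a small radius and above the lamp, with the fingers closed.

Request:
{"api": "servo_tool", "payload": {
  "rows": [1,0.018,-0.0247,-0.0115,0,1,0.018,-0.0247,-0.0115,0,1,0.018,-0.0247,-0.0115,0,1,0.018,-0.0247,-0.0115,0,1,0.018,-0.0247,-0.0115,0],
  "newtons": 20
}}

```text
time: 1.67
position: [0.2858, -0.4204, 0.2436]
tool_rot: [0.978, 0.207, 0.0, -0.0]
ft_force: [0.2, 0.2, 0.1]
grip_width: 0.0619
grip_force: 0.0
```

Request:
{"api": "servo_tool", "payload": {
  "rows": [1,0.018,-0.0247,-0.0115,0,1,0.018,-0.0247,-0.0115,0,1,0.018,-0.0247,-0.0115,0,1,0.018,-0.0247,-0.0115,0,1,0.018,-0.0247,-0.0115,0]
}}

```text
time: 2.08
position: [0.3179, -0.2709, 0.3013]
tool_rot: [0.978, 0.207, 0.0, 0.0]
ft_force: [0.1, 0.8, 0.2]
grip_width: 0.0283
grip_force: 0.0
```

Request:
{"api": "servo_tool", "payload": {
  "rows": [1,0.0162,-0.0169,0,0,1,0.0162,-0.0169,0,0,1,0.0162,-0.0169,0,0,1,0.0162,-0.0169,0,0,1,0.0162,-0.0169,0,0]
}}

```text
time: 2.5
position: [0.3579, -0.1612, 0.301]
tool_rot: [0.978, 0.207, 0.0, 0.0]
ft_force: [0.6, 0.2, -0.3]
grip_width: 0.0017
grip_force: 0.0
```

Request:
{"api": "servo_tool", "payload": {
  "rows": [1,0.0162,-0.0169,0,0,1,0.0162,-0.0169,0,0,1,0.0162,-0.0169,0,0,1,0.0162,-0.0169,0,0,1,0.0162,-0.0169,0,0]
}}

```text
time: 2.92
position: [0.3976, -0.0511, 0.3009]
tool_rot: [0.978, 0.207, 0.0, 0.0]
ft_force: [0.4, 0.4, -0.3]
grip_width: 0.0003
grip_force: 0.0
```

Request:
{"api": "servo_tool", "payload": {
  "rows": [1,0.0166,-0.0375,0,0,1,0.0166,-0.0375,0,0,1,0.0166,-0.0375,0,1.5,1,0.0166,-0.0375,0,1.5,1,0.0166,-0.0375,0,3]
}}

```text
time: 3.33
position: [0.3998, 0.1547, 0.301]
tool_rot: [0.988, 0.155, 0.0, 0.0]
ft_force: [1.3, 0.1, -0.7]
grip_width: 0.0006
grip_force: 0.0
```

Request:
{"api": "servo_tool", "payload": {
  "rows": [1,0.0374,-0.0037,0,0,1,0.0374,-0.0037,0,0,1,0.0374,-0.0037,0,0,1,0.0374,-0.0037,0,0,1,0.0374,-0.0037,0,0]
}}

```text
time: 3.75
position: [0.5739, 0.2291, 0.3006]
tool_rot: [0.988, 0.156, 0.0, 0.0]
ft_force: [1.2, 0.1, -0.5]
grip_width: 0.0006
grip_force: 0.0
```

Request:
{"api": "servo_tool", "payload": {
  "rows": [1,0.0374,-0.0037,0,0,1,0,0,0.029,0,1,0,0,0.029,0,1,0,0,0.029,0,1,0,0,0.029,0]
}}

```text
time: 4.17
position: [0.6071, 0.2431, 0.1832]
tool_rot: [0.988, 0.156, 0.0, -0.0]
ft_force: [0.6, 0.1, 0.9]
grip_width: 0.0007
grip_force: 0.0
```

Request:
{"api": "servo_tool", "payload": {
  "rows": [1,-0.018,0,0.003,0,1,-0.018,0,0.003,0,1,-0.015,0,0.0085,0,1,-0.015,0,0.0085,0,1,-0.0125,0,0.0115,0]
}}

```text
time: 4.58
position: [0.5318, 0.2187, 0.1503]
tool_rot: [0.988, 0.156, 0.0, -0.0]
ft_force: [0.7, -0.4, -0.9]
grip_width: 0.0002
grip_force: 0.0
```

Request:
{"api": "servo_tool", "payload": {
  "rows": [1,-0.0125,0,0.0115,0,1,-0.009,0,0.0125,0,1,-0.009,0,0.0125,0,1,-0.005,0,0.01,0,1,-0.005,0,0.01,0]
}}

```text
time: 5.0
position: [0.4934, 0.2062, 0.0932]
tool_rot: [0.988, 0.156, -0.0, 0.0]
ft_force: [-0.6, 0.1, -0.5]
grip_width: 0.0002
grip_force: 0.0
```

Request:
{"api": "servo_tool", "payload": {
  "rows": [1,-0.0035,0,0.01,0,1,-0.0035,0,0.01,0,1,-0.002,0,0.005,0,1,-0.002,0,0.005,0,1,0,0,0.003,0]
}}

```text
time: 5.42
position: [0.483, 0.2029, 0.0603]
tool_rot: [0.988, 0.156, -0.0, 0.0]
ft_force: [-0.2, -0.2, 0.8]
grip_width: 0.0007
grip_force: 0.0
```

```bash
python3 - <<'E'
from h import *
for c in ['scene','top']:
    p=robot.camera(c); 
    for n in ['lid_edge','keyhole','key_handle']:
        r=robot.place_of(p,n); print(c,n,[(np.round(d['at'],3).tolist(),round(d['score'],2)) for d in r[:2]])
    if c=='scene':
        cv2.imwrite('pics/c2.png',cv2.resize(p['pixels'][110:310,180:450],None,fx=2.9,fy=2.9,interpolation=cv2.INTER_CUBIC)[:,:,::-1])
E
```

```text
scene lid_edge [([0.568, 0.225, 0.205], 0.62)]
scene keyhole [([0.498, 0.207, 0.057], 0.75)]
scene key_handle [([0.493, 0.378, 0.056], 0.7), ([0.496, 0.429, 0.001], 0.28)]
top lid_edge [([0.564, 0.226, 0.204], 0.62)]
top keyhole []
top key_handle [([0.497, 0.38, 0.052], 0.91), ([0.561, 0.226, 0.205], 0.51)]
```

View pics/c2.png

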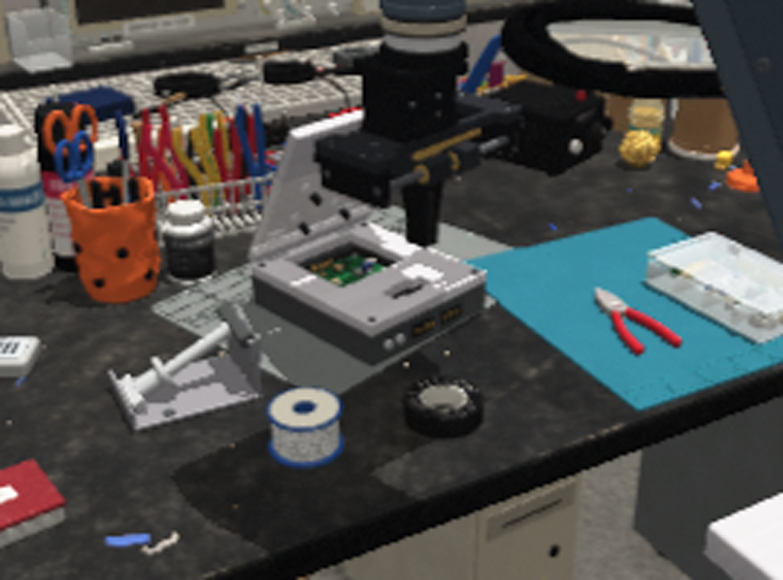

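The lid is still open (crop (310,190)), and the fingers appear at crop (425,235), which isn't where the reported TCP should be. I'll check the projection.

```bash
python3 - <<'E'
from h import *
o,r=st()
p=robot.camera('scene'); a=proj(p,[o['position'],[.499,.207,.057],[.5635,.2265,.204],[.607,.243,.183]])
print(((a-[180,110])*2.9).round(0)); 
p=robot.camera('top'); print(proj(p,[o['position'],[.499,.207,.057]]).round(0))
cv2.imwrite('pics/c3.png',cv2.resize(p['pixels'][90:300,200:460],None,fx=2.8,fy=2.8,interpolation=cv2.INTER_CUBIC)[:,:,::-1])
E
```

```text
t 5.82 p [0.4838 0.2031 0.061 ] x [0.951 0.308 0.001] y [ 0.308 -0.951  0.   ] z [ 0.001  0.    -1.   ] F [-0.2 -0.   0.6] w 0.0005 g 0.0 q [0.184 0.583 1.794 0.    0.764 1.442]
[[418. 275.]
 [406. 274.]
 [352. 105.]
 [315. 117.]]
[[309. 205.]
 [307. 199.]]
```

View pics/c3.png

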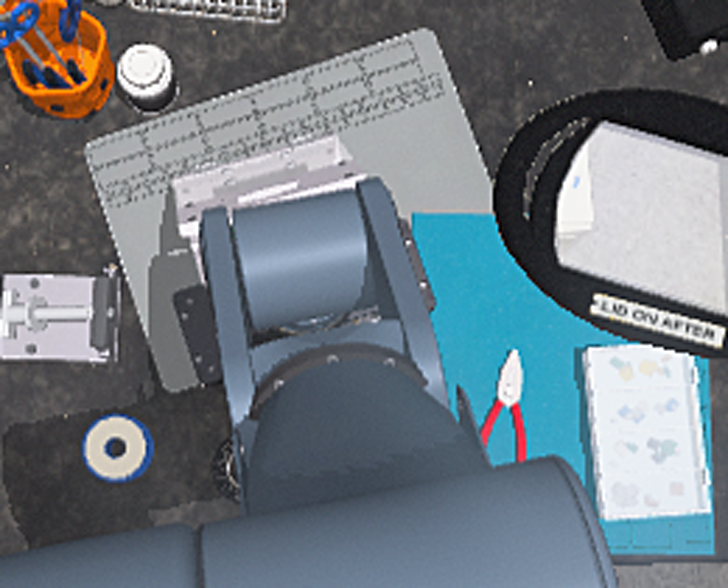

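```bash
python3 - <<'E'
from h import *
o,r=st()
p=robot.camera('scene')
P=np.array(o['position'])
a=proj(p,[P,P+[0,0,.019],P+[0,0,.07]]);print(a.round(1)); print(((a-[270,150])*8).round(0))
cv2.imwrite('pics/c4.png',cv2.resize(p['pixels'][150:225,270:370],None,fx=8,fy=8,interpolation=cv2.INTER_CUBIC)[:,:,::-1])
E
```

```text
t 5.92 p [0.4836 0.203  0.0609] x [0.951 0.308 0.001] y [ 0.308 -0.951  0.   ] z [ 0.001  0.    -1.   ] F [ 0.6  0.3 -0.2] w 0.0003 g 0.0 q [0.184 0.583 1.794 0.    0.764 1.442]
[[324.  205. ]
 [324.1 198.6]
 [324.2 180.7]]
[[432. 440.]
 [433. 389.]
 [434. 246.]]
```

View pics/c4.png

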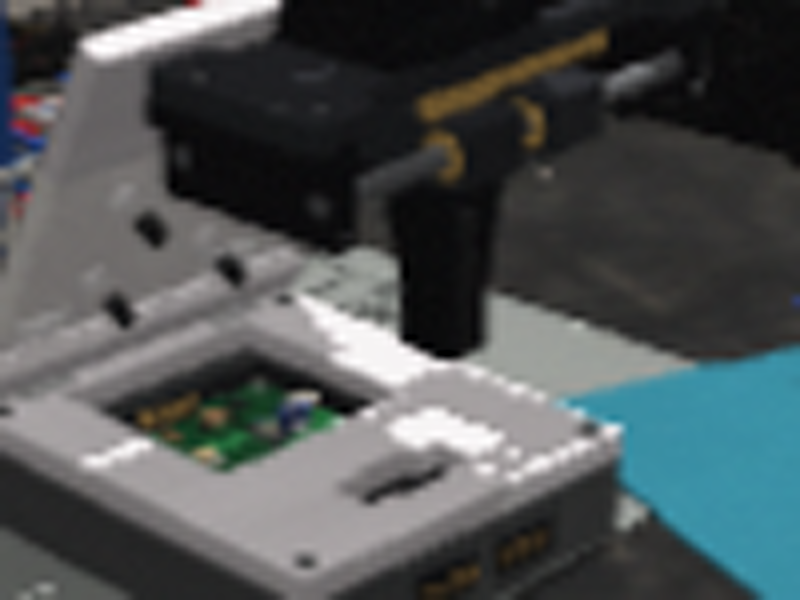

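```bash
python3 - <<'E'
from h import *
p=robot.camera('scene')
for z in (.061,.08,.09,.1): print(z,ray(p,(325.4,194.4),z).round(3))
o,r=st()
w=robot.camera('wrist'); save(w,'w1'); print(np.round(w['mount'],3)); print(w['intrinsics'])
for n in ['jig','keyhole','lid_edge','key_grip']:
    x=robot.place_of(w,n); print(n,[(np.round(d['at'],3).tolist(),round(d['score'],2)) for d in x[:2]])
E
```

```text
0.061 [0.539 0.167 0.061]
0.08 [0.504 0.187 0.08 ]
0.09 [0.486 0.198 0.09 ]
0.1 [0.468 0.209 0.1  ]
t 6.02 p [0.4835 0.203  0.0608] x [0.951 0.308 0.   ] y [ 0.308 -0.951  0.   ] z [ 0.  0. -1.] F [ 0.   0.3 -0.2] w 0.0003 g 0.0 q [0.184 0.583 1.794 0.    0.763 1.442]
[[ 0.001 -0.953 -0.303  0.084]
 [ 1.     0.001 -0.001  0.   ]
 [ 0.001 -0.303  0.953 -0.198]
 [ 0.     0.     0.     1.   ]]
[[314.56190834   0.         317.87308757]
 [  0.         314.56190834 191.61815056]
 [  0.           0.           1.        ]]
jig [([0.377, 0.372, -0.002], 0.74)]
keyhole [([0.503, 0.211, 0.059], 0.64)]
lid_edge [([0.563, 0.226, 0.196], 0.86)]
key_grip [([0.559, 0.225, 0.196], 0.3)]
```

View pics/w1.png

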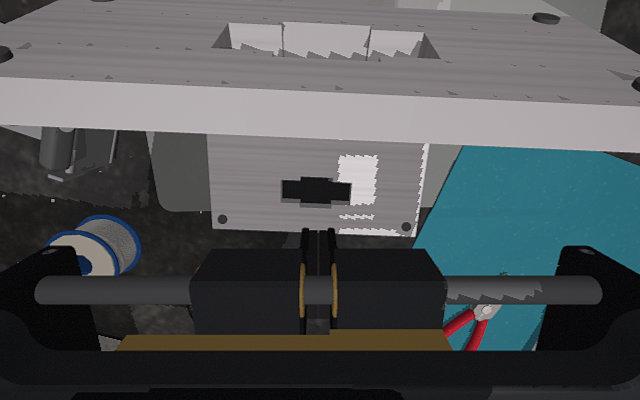

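The wrist view shows the closed fingertips at (318,230), the lid bar with its keyhole at (320,40), and the jig's keyhole at (316,190). Together with the scene ray, that puts the real fingertip about 29 mm short of the reported TCP, which is why it passed over the lid. I'll repeat the sweep 29 mm lower.

Request:
{"api": "servo_tool", "payload": {
  "rows": [1,0,0,-0.0375,0,1,0,0,-0.0375,0,1,0,0,-0.0375,0,1,0,0,-0.0375,0,1,0.0325,0,0,0]
}}

```text
time: 6.68
position: [0.5135, 0.2132, 0.2186]
tool_rot: [0.988, 0.156, 0.004, -0.0]
ft_force: [1.2, 0.9, 0.4]
grip_width: 0.0006
grip_force: 0.0
```

Request:
{"api": "servo_tool", "payload": {
  "rows": [1,0.0325,0,0,0,1,0.0325,0,0,0,1,0.0325,0,0,0,1,0,0,0.0285,0,1,0,0,0.0285,0]
}}

```text
time: 7.1
position: [0.611, 0.2438, 0.1547]
tool_rot: [0.988, 0.156, 0.004, -0.0]
ft_force: [-1.0, -0.6, -0.7]
grip_width: 0.0006
grip_force: 0.0
```

Request:
{"api": "servo_tool", "payload": {
  "rows": [1,-0.018,0,0.003,0,1,-0.018,0,0.003,0,1,-0.015,0,0.0085,0,1,-0.015,0,0.0085,0,1,-0.0125,0,0.0115,0]
}}

```text
time: 7.52
position: [0.5349, 0.2197, 0.1198]
tool_rot: [0.988, 0.156, 0.004, -0.001]
ft_force: [2.6, 1.9, 0.4]
grip_width: 0.0008
grip_force: 1.4
```

Request:
{"api": "servo_tool", "payload": {
  "rows": [1,-0.0125,0,0.0115,0,1,-0.009,0,0.0125,0,1,-0.009,0,0.0125,0,1,-0.005,0,0.01,0,1,-0.005,0,0.01,0]
}}

```text
time: 7.93
position: [0.4951, 0.2067, 0.0628]
tool_rot: [0.988, 0.156, 0.002, -0.0]
ft_force: [0.7, 0.1, 1.9]
grip_width: 0.0004
grip_force: 1.0
```

Request:
{"api": "servo_tool", "payload": {
  "rows": [1,-0.0035,0,0.01,0,1,-0.0035,0,0.01,0,1,-0.002,0,0.005,0,1,-0.002,0,0.005,0,1,0,0,0.002,0]
}}

```text
time: 8.35
position: [0.4831, 0.2028, 0.0303]
tool_rot: [0.988, 0.156, -0.0, 0.0]
ft_force: [0.0, -0.4, 2.0]
grip_width: 0.0003
grip_force: 0.7
```

Request:
{"api": "servo_tool", "payload": {
  "rows": [1,0,0,0.0015,0,1,0,0,0.0015,0,1,0,0,0.001,0,1,0,0,0,0]
}}

```text
time: 8.68
position: [0.4829, 0.2029, 0.0265]
tool_rot: [0.988, 0.156, -0.0, 0.0]
ft_force: [-0.1, -0.2, 0.7]
grip_width: 0.0005
grip_force: 0.1
```

Request:
{"api": "servo_tool", "payload": {
  "rows": [1,0,0,0.001,0,1,0,0,0.001,0,1,0,0,0.001,0,1,0,0,0.001,0,1,0,0,0,0]
}}

```text
time: 9.1
position: [0.4832, 0.203, 0.0224]
tool_rot: [0.988, 0.156, -0.0, -0.0]
ft_force: [-0.3, -0.4, -0.3]
grip_width: 0.0003
grip_force: 0.0
```

Request:
{"api": "servo_tool", "payload": {
  "rows": [1,0,0,0.0015,0,1,0,0,0.0015,0,1,0,0,0.0015,0,1,0,0,0.0015,0,1,0,0,0,0]
}}

```text
time: 9.52
position: [0.4836, 0.2031, 0.0202]
tool_rot: [0.988, 0.156, 0.001, 0.0]
ft_force: [-7.3, -2.7, 30.3]
grip_width: 0.0001
grip_force: 15.1
```

```bash
python3 - <<'E'
from h import *
st()
p=robot.camera('scene')
for n in ['lid_edge','keyhole','key_handle']:
        r=robot.place_of(p,n); print(n,[(np.round(d['at'],3).tolist(),round(d['score'],2)) for d in r[:2]])
a=p['pixels'][120:240,240:380]
w=robot.camera('wrist')
for n in ['lid_edge','keyhole','key_handle']:
        r=robot.place_of(w,n); print(n,[(np.round(d['at'],3).tolist(),round(d['score'],2)) for d in r[:2]])
b=cv2.resize(w['pixels'],None,fx=.625,fy=.625)
a=cv2.resize(a,None,fx=2.8,fy=2.8,interpolation=cv2.INTER_CUBIC)
c=np.zeros((340,800,3),np.uint8);c[:336,:392]=a[:336,:392];c[:250,400:800]=b
cv2.imwrite('pics/c5.png',c[:,:,::-1])
E
```

```text
t 9.52 p [0.4836 0.2031 0.0202] x [0.951 0.308 0.001] y [ 0.308 -0.951  0.   ] z [ 0.001  0.    -1.   ] F [-7.3 -2.7 30.3] w 0.0001 g 15.059541603550315 q [ 0.184  0.655  1.816 -0.     0.669  1.442]
lid_edge [([0.472, 0.199, 0.057], 0.61), ([0.405, 0.02, 0.002], 0.61)]
keyhole [([0.498, 0.209, 0.057], 0.73)]
key_handle [([0.495, 0.381, 0.054], 0.66)]
lid_edge []
keyhole [([0.504, 0.209, 0.06], 0.76)]
key_handle []
```

View pics/c5.png

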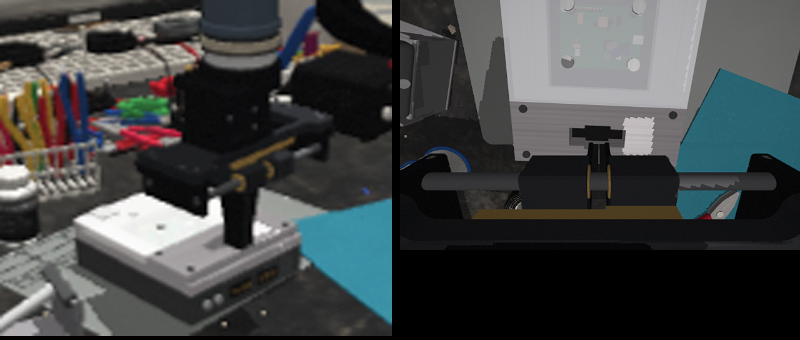

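The lid is now flat on the jig: the network puts lid_edge at z 0.057 and the push ended at 30 N. Contact at a reported TCP z of about 0.0205 means the true tip is about 36 mm above the reported TCP. Next I'll raise, turn and open over the rest.

Request:
{"api": "servo_tool", "payload": {
  "rows": [1,0,0,-0.04,0,1,0,0,-0.04,0,1,0,0,-0.04,0,-0.67,0,0,0,-7.15,-0.67,0,0,0,-7.15]
}}

```text
time: 10.33
position: [0.4863, 0.2036, 0.1398]
tool_rot: [0.96, 0.281, 0.004, 0.0]
ft_force: [0.0, 0.4, -1.1]
grip_width: 0.0076
grip_force: 0.0
```

Request:
{"api": "servo_tool", "payload": {
  "rows": [-0.67,0,0,0,-7.15,-0.67,0,0,0,-7.15,-0.67,0,0,0,-7.15,-0.67,0,0,0,-7.15,-0.67,0,0,0,-7.15]
}}

```text
time: 10.75
position: [0.4837, 0.2031, 0.1366]
tool_rot: [0.827, 0.562, 0.0, 0.0]
ft_force: [-0.6, -0.0, -0.7]
grip_width: 0.0391
grip_force: 0.0
```

Request:
{"api": "servo_tool", "payload": {
  "rows": [-0.67,0,0,0,-7.15,-0.67,0,0,0,-7.15,-0.67,0,0,0,-7.15,-0.67,0.04,0.003,0,0,-0.67,0.04,0.003,0,0]
}}

```text
time: 11.17
position: [0.491, 0.2822, 0.1366]
tool_rot: [0.712, 0.702, 0.0, 0.0]
ft_force: [0.7, -0.4, 0.3]
grip_width: 0.0697
grip_force: 0.0
```

Request:
{"api": "servo_tool", "payload": {
  "rows": [-0.67,0.02,0,0,0,-0.67,0.02,0,0,0,-0.67,0,0,0,0]
}}

```text
time: 11.42
position: [0.4911, 0.3267, 0.1365]
tool_rot: [0.709, 0.705, 0.002, -0.0]
ft_force: [-0.6, 0.5, 0.8]
grip_width: 0.0725
grip_force: 0.0
```

```bash
python3 - <<'E'
from h import *
st()
for c in ['wrist','top','scene']:
    p=robot.camera(c)
    if c=='wrist': save(p,'w2')
    for n in ['key_handle','key_head','key_grip','rest','lid_edge']:
        r=robot.place_of(p,n); print(c,n,[(np.round(d['at'],4).tolist(),round(d['score'],2)) for d in r[:1]])
E
```

```text
t 11.42 p [0.4911 0.3267 0.1365] x [0.007 1.    0.003] y [ 1.    -0.007  0.002] z [ 0.002  0.002 -1.   ] F [-0.6  0.5  0.8] w 0.0725 g 0.0 q [0.397 0.539 1.575 0.002 1.025 0.403]
wrist key_handle [([0.4959, 0.3801, 0.0574], 0.93)]
wrist key_head [([0.4983, 0.4766, 0.0106], 0.58)]
wrist key_grip [([0.4988, 0.4174, 0.0379], 0.89)]
wrist rest [([0.4973, 0.4289, 0.0027], 0.76)]
wrist lid_edge [([0.4685, 0.2, 0.0509], 0.77)]
top key_handle []
top key_head []
top key_grip []
top rest [([0.5051, 0.4316, 0.0017], 0.44)]
top lid_edge [([0.4743, 0.2013, 0.0562], 0.71)]
scene key_handle [([0.4933, 0.3811, 0.0549], 0.75)]
scene key_head [([0.4964, 0.4732, 0.0146], 0.66)]
scene key_grip [([0.4987, 0.419, 0.0354], 0.61)]
scene rest [([0.4967, 0.4263, -0.0011], 0.66)]
scene lid_edge [([0.4743, 0.1987, 0.0603], 0.88)]
```

View pics/w2.png

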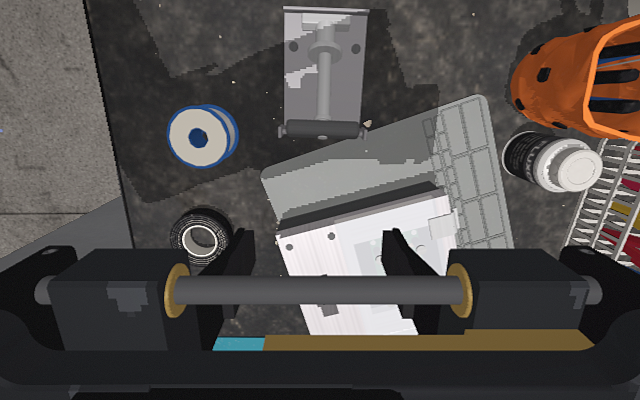

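The wrist view shows the key in its rest: handle bar about (287..358,129) between the ears, head at (322,20), and the lid shut. I'll measure the handle's axis precisely.

```bash
cat >> h.py <<'E'
def wray(o,w,uv,z):
    r=R.from_quat(o['tool_rot']).as_matrix(); M=np.array(w['mount']); P=np.array(o['position'])
    d=r@M[:3,:3]@np.linalg.inv(np.array(w['intrinsics']))@np.array([uv[0],uv[1],1.]); C=P+r@M[:3,3]
    return C+d*(z-C[2])/d[2]
E
python3 - <<'E'
from h import *
o=robot.get_obs(); w=robot.camera('wrist')
m=robot.outline_of(w,'key')[0]; g=m['region'].astype(np.uint8); print(m['score'],g.sum())
for v in range(118,140,3):
    u=np.where(g[v,270:380])[0]
    if len(u): print(v,u.min()+270,u.max()+270)
cols={u:(np.where(g[100:150,u])[0]+100) for u in (292,300,345,352)}
e=[]
for u,vv in cols.items(): print(u,vv.min(),vv.max(), wray(o,w,(u,vv.mean()),.057).round(4))
for uv in [(284,20),(365,20)]: pass
hv=[ (v,np.where(g[v])[0]) for v in range(8,45,3)]
for v,u in hv:
    if len(u): print(v,u.min(),u.max(),wray(o,w,(u.mean(),v),.012).round(4))
c=w['pixels'][0:150,260:390]; cv2.imwrite('pics/c6.png',cv2.resize(c,None,fx=4,fy=4,interpolation=cv2.INTER_CUBIC)[:,:,::-1])
E
```

```text
0.66 3781
118 286 358
121 286 359
124 286 359
127 287 359
130 288 358
133 319 356
292 114 131 [0.4688 0.3815 0.057 ]
300 115 132 [0.4757 0.3806 0.057 ]
345 116 133 [0.5147 0.3794 0.057 ]
352 116 133 [0.5208 0.3793 0.057 ]
8 303 333 [0.4922 0.4792 0.012 ]
11 302 349 [0.499  0.4767 0.012 ]
14 302 350 [0.4994 0.4743 0.012 ]
17 302 350 [0.4994 0.4718 0.012 ]
20 302 349 [0.499  0.4694 0.012 ]
23 303 349 [0.4994 0.4669 0.012 ]
26 316 336 [0.4994 0.4644 0.012 ]
29 317 335 [0.4994 0.4619 0.012 ]
32 317 335 [0.4994 0.4594 0.012 ]
35 317 334 [0.499  0.4569 0.012 ]
38 314 337 [0.499  0.4544 0.012 ]
41 310 340 [0.4985 0.4518 0.012 ]
44 309 341 [0.4985 0.4493 0.012 ]
```

View pics/c6.png

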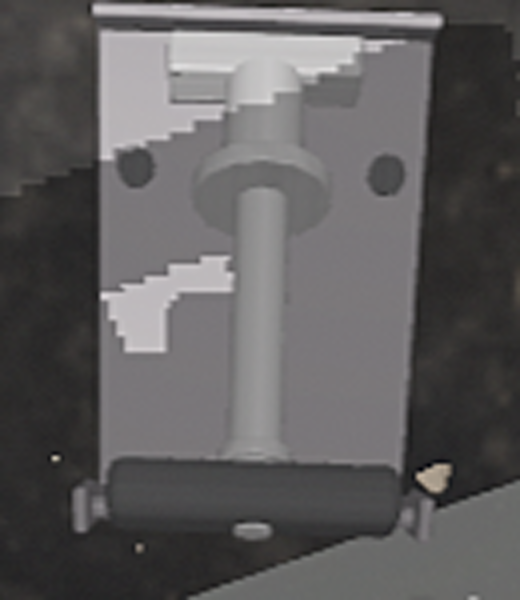

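The crop shows the handle yawed about -2.4° and thin ears just outside both handle ends. I'll align, open to about 72 mm, then come down onto the ears to find the tip height.

Request:
{"api": "servo_tool", "payload": {
  "rows": [-0.67,0.0267,0.001,0,1.9,-0.67,0.0267,0.002,0,0,-0.67,0,0,0.035,0,-0.67,0,0,0.035,0,-0.67,0,0,0.03,0]
}}

```text
time: 12.83
position: [0.4948, 0.3768, 0.0355]
tool_rot: [0.722, 0.692, 0.0, 0.0]
ft_force: [0.6, -0.3, -0.4]
grip_width: 0.0723
grip_force: 0.0
```

Request:
{"api": "servo_tool", "payload": {
  "rows": [-0.67,0,0,0.004,0,-0.67,0,0,0.002,0,-0.67,0,0,0,0]
}}

```text
time: 13.08
position: [0.4956, 0.3765, 0.0312]
tool_rot: [0.722, 0.692, 0.0, 0.0]
ft_force: [-0.4, -0.7, -0.1]
grip_width: 0.0727
grip_force: 0.0
```

Request:
{"api": "servo_tool", "payload": {
  "rows": [-0.67,0.0035,0,0.001,0,-0.67,0,0,0.002,0,-0.67,0,0,0.002,0,-0.67,0,0,0.001,0,-0.67,0,0,0,0]
}}

```text
time: 13.5
position: [0.4952, 0.3797, 0.0251]
tool_rot: [0.722, 0.692, 0.0, 0.0]
ft_force: [-0.4, -0.2, -0.3]
grip_width: 0.0727
grip_force: 0.0
```

Request:
{"api": "servo_tool", "payload": {
  "rows": [-0.67,0,0,0.001,0,-0.67,0,0,0.001,0,-0.67,0,0,0,0]
}}

```text
time: 13.75
position: [0.4952, 0.3797, 0.0228]
tool_rot: [0.722, 0.692, 0.0, 0.0]
ft_force: [1.0, 0.4, -0.1]
grip_width: 0.0727
grip_force: 0.3
```

Request:
{"api": "servo_tool", "payload": {
  "rows": [-0.67,0,0,0.001,0,-0.67,0,0,0.001,0,-0.67,0,0,0,0]
}}

```text
time: 14.0
position: [0.4953, 0.3797, 0.0226]
tool_rot: [0.722, 0.692, 0.0, 0.0]
ft_force: [-2.1, -1.4, 11.6]
grip_width: 0.0729
grip_force: 5.5
```

Request:
{"api": "servo_tool", "payload": {
  "rows": [-0.67,0,0,-0.0025,0,-0.67,0,0,0,0,-0.3,0,0,0,0,-0.3,0,0,0,0,-0.3,0,0,0,0],
  "newtons": 12
}}

```text
time: 14.42
position: [0.4951, 0.3796, 0.0228]
tool_rot: [0.722, 0.692, -0.0, -0.0]
ft_force: [0.4, 0.3, -0.4]
grip_width: 0.0635
grip_force: 12.1
```

Request:
{"api": "servo_tool", "payload": {
  "rows": [-0.3,0,0,0,0,-0.3,0,0,0,0],
  "newtons": 12
}}

```text
time: 14.58
position: [0.495, 0.3796, 0.0228]
tool_rot: [0.722, 0.692, -0.0, -0.0]
ft_force: [0.8, -0.3, -0.4]
grip_width: 0.0635
grip_force: 12.0
```

Request:
{"api": "servo_tool", "payload": {
  "rows": [-0.3,0,0,-0.002,0,-0.3,0,0,-0.002,0,-0.3,0.004,0,-0.0055,0,-0.3,0.004,0,-0.0055,0,-0.3,0.004,0,-0.0055,0]
}}

```text
time: 15.0
position: [0.4956, 0.3919, 0.0443]
tool_rot: [0.722, 0.692, -0.0, 0.0]
ft_force: [0.2, -0.7, -0.4]
grip_width: 0.0634
grip_force: 12.0
```

Request:
{"api": "servo_tool", "payload": {
  "rows": [-0.3,0.004,0,-0.0055,0,-0.3,0.007,0,-0.0058,0,-0.3,0.007,0,-0.0058,0,-0.3,0.007,0,-0.0058,0,-0.3,0,0,0,0]
}}

```text
time: 15.42
position: [0.4972, 0.418, 0.0691]
tool_rot: [0.722, 0.692, 0.001, 0.0]
ft_force: [-2.3, -4.2, 4.5]
grip_width: 0.0636
grip_force: 12.0
```

```bash
python3 - <<'E'
from h import *
st()
p=robot.camera('scene')
for n in ['key_handle','key_head','key_grip','rest']:
    r=robot.place_of(p,n); print(n,[(np.round(d['at'],4).tolist(),round(d['score'],2)) for d in r[:1]])
E
```

```text
t 15.42 p [0.4972 0.418  0.0691] x [0.042 0.999 0.001] y [ 0.999 -0.042  0.002] z [ 0.002  0.001 -1.   ] F [-2.3 -4.2  4.5] w 0.0636 g 12.002753466367722 q [ 0.528  0.698  1.464 -0.     0.977  0.569]
key_handle [([0.3605, 0.2545, 0.0021], 0.58)]
key_head [([0.4951, 0.4782, 0.0185], 0.88)]
key_grip [([0.4982, 0.438, 0.0619], 0.89)]
rest [([0.4958, 0.4235, -0.0], 0.95)]
```

Request:
{"api": "servo_tool", "payload": {
  "rows": [-0.3,0.006,0,-0.0025,0,-0.3,0.006,0,-0.0025,0,-0.3,0.006,0,-0.002,0,-0.3,0.006,0,-0.0015,0,-0.3,0.006,0,-0.0015,0]
}}

```text
time: 16.08
position: [0.4995, 0.4462, 0.0804]
tool_rot: [0.722, 0.692, 0.001, 0.001]
ft_force: [-1.9, -7.4, 15.3]
grip_width: 0.0635
grip_force: 12.1
```

Request:
{"api": "servo_tool", "payload": {
  "rows": [-0.3,0.006,0,-0.001,0,-0.3,0.006,0,-0.001,0,-0.3,0.006,0,0,0,-0.3,0.006,0,0,0,-0.3,0,0,0,0]
}}

```text
time: 16.5
position: [0.501, 0.4741, 0.0837]
tool_rot: [0.722, 0.692, 0.004, 0.0]
ft_force: [-1.5, -1.8, 16.0]
grip_width: 0.0638
grip_force: 12.1
```

```bash
python3 - <<'E'
from h import *
st()
p=robot.camera('scene')
for n in ['key_handle','key_head','key_grip','rest']:
    r=robot.place_of(p,n); print(n,[(np.round(d['at'],4).tolist(),round(d['score'],2)) for d in r[:1]])
g=proj(p,[[.498,.45,.06]])[0].astype(int)
c=p['pixels'][g[1]-60:g[1]+40,g[0]-60:g[0]+60]
cv2.imwrite('pics/c7.png',cv2.resize(c,None,fx=5,fy=5,interpolation=cv2.INTER_CUBIC)[:,:,::-1])
E
```

```text
t 16.5 p [0.501  0.4741 0.0837] x [0.042 0.999 0.006] y [ 0.999 -0.042  0.006] z [ 0.006  0.006 -1.   ] F [-1.5 -1.8 16. ] w 0.0638 g 12.08424836397171 q [0.595 0.724 1.349 0.002 1.06  0.637]
key_handle []
key_head [([0.4961, 0.4771, 0.0204], 0.61)]
key_grip [([0.5045, 0.471, 0.0779], 0.61)]
rest [([0.4939, 0.4279, 0.0012], 0.88)]
```

View pics/c7.png

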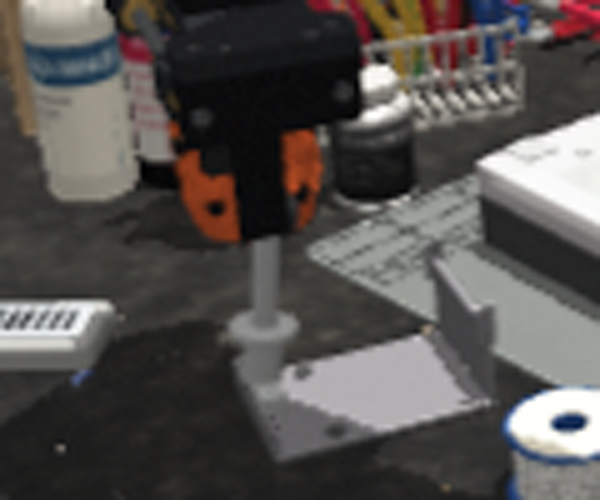

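The crop shows the key nearly upright in the gripper, with the collar at (262,330) and the head at the rest's lip. I've used up my picture allowance (11 viewed, one over the 10), so I'll use only numbers from here. Next I'll lift clear of the lip and measure the tilt.

Request:
{"api": "servo_tool", "payload": {
  "rows": [-0.3,0,0,-0.008,0,-0.3,0,0,-0.01,0,-0.3,-0.005,0,-0.01,0,-0.3,-0.013,0,0,0,-0.3,-0.012,0,0,0]
}}

```text
time: 17.17
position: [0.4981, 0.4409, 0.1075]
tool_rot: [0.722, 0.692, 0.001, 0.0]
ft_force: [0.7, -0.9, -1.1]
grip_width: 0.0638
grip_force: 12.0
```

Request:
{"api": "servo_tool", "payload": {
  "rows": [-0.3,0,0,0,0,-0.3,0,0,0,0]
}}

```text
time: 17.33
position: [0.4975, 0.4399, 0.1063]
tool_rot: [0.723, 0.691, -0.0, -0.0]
ft_force: [0.5, 0.0, -0.9]
grip_width: 0.0639
grip_force: 12.0
```

```bash
cat >> h.py <<'E'
def tilt(cam='scene'):
    p=robot.camera(cam)
    pts={}
    for n in ['key_handle','key_head','key_grip']:
        r=robot.place_of(p,n)
        if r: pts[n]=np.array(r[0]['at']); print(cam,n,pts[n].round(4),round(r[0]['score'],2))
    r=robot.outline_of(p,'key')
    if not r: print('no outline'); return p
    g=r[0]['region']; v,u=np.where(g); print('rows',v.min(),v.max(),'score',round(r[0]['score'],2))
    W=[(a,np.where(g[a])[0]) for a in range(v.min(),v.max()+1)]
    print([(a,int(x.min()),int(x.max())) for a,x in W if len(x)])
    return p
E
python3 - <<'E'
from h import *
o,r=st(); p=tilt()
P=np.array(o['position']); a=proj(p,[P+[0,0,.034],P+[0,0,-.066]]); print('vert',a.round(1)); print('dudy',(proj(p,[P+[0,.01,-.03]])-proj(p,[P+[0,0,-.03]])).round(2),(proj(p,[P+[.01,0,-.03]])-proj(p,[P+[0,0,-.03]])).round(2))
E
```

```text
t 17.33 p [0.4975 0.4399 0.1063] x [ 0.045  0.999 -0.   ] y [ 0.999 -0.045 -0.001] z [-0.001 -0.    -1.   ] F [ 0.5  0.  -0.9] w 0.0639 g 11.990203857421875 q [5.560e-01 6.690e-01 1.397e+00 1.000e-03 1.076e+00 6.000e-01]
scene key_handle [0.497  0.4304 0.1465] 0.51
scene key_head [0.4927 0.4466 0.0456] 0.83
scene key_grip [0.4981 0.4356 0.1019] 0.63
rows 201 237 score 0.8
[(201, 237, 239), (202, 235, 240), (203, 234, 241), (204, 234, 241), (205, 234, 241), (206, 234, 241), (207, 234, 241), (208, 234, 240), (209, 234, 240), (210, 234, 240), (211, 234, 240), (212, 234, 240), (213, 234, 240), (214, 234, 240), (215, 234, 240), (216, 233, 240), (217, 232, 241), (218, 231, 242), (219, 231, 243), (220, 231, 243), (221, 231, 243), (222, 231, 242), (223, 232, 241), (224, 232, 241), (225, 233, 240), (226, 232, 240), (227, 232, 240), (228, 232, 240), (229, 232, 240), (230, 232, 240), (231, 233, 241), (232, 233, 241), (233, 234, 241), (234, 235, 242), (235, 235, 242), (236, 236, 241), (237, 237, 241)]
vert [[232.5 194.9]
 [236.8 232.1]]
dudy [[-4.08  1.01]] [[-1.33 -1.76]]
```

Request:
{"api": "servo_tool", "payload": {
  "rows": [-0.3,0.004,0,0.012,0,-0.3,0.004,0,0.01,0,-0.3,0.004,0,0.01,0,-0.3,0.006,0,0,0,-0.3,0.006,0,0,0]
}}

```text
time: 18.0
position: [0.4981, 0.465, 0.0731]
tool_rot: [0.722, 0.692, -0.001, -0.0]
ft_force: [-0.3, -0.0, -1.2]
grip_width: 0.0631
grip_force: 12.0
```

Request:
{"api": "servo_tool", "payload": {
  "rows": [-0.3,0.004,0,0,0,-0.3,0.004,0,0,0,-0.3,0.004,0,0,0,-0.3,0.003,0,0,0,-0.3,0,0,0,0]
}}

```text
time: 18.42
position: [0.4994, 0.4803, 0.0749]
tool_rot: [0.722, 0.692, 0.0, -0.0]
ft_force: [-0.2, -0.8, -0.8]
grip_width: 0.0635
grip_force: 12.0
```

```bash
python3 - <<'E'
from h import *
o,r=st(); p=tilt()
E
```

```text
t 18.42 p [0.4994 0.4803 0.0749] x [0.042 0.999 0.   ] y [ 0.999 -0.042  0.   ] z [ 0.  0. -1.] F [-0.2 -0.8 -0.8] w 0.0635 g 11.999376565217972 q [0.605 0.742 1.338 0.    1.061 0.647]
scene key_handle [0.3621 0.2572 0.0033] 0.48
scene key_head [0.4978 0.473  0.0131] 0.8
scene key_grip [0.5    0.4725 0.0719] 0.52
rows 210 250 score 0.84
[(210, 227, 227), (211, 227, 228), (212, 227, 228), (213, 228, 228), (218, 222, 224), (219, 222, 225), (220, 221, 225), (221, 221, 225), (222, 221, 226), (223, 221, 226), (224, 222, 226), (225, 222, 226), (226, 222, 226), (227, 222, 226), (228, 222, 226), (229, 221, 227), (230, 221, 228), (231, 220, 230), (232, 218, 231), (233, 218, 231), (234, 217, 231), (235, 217, 231), (236, 218, 231), (237, 218, 230), (238, 219, 229), (239, 220, 229), (240, 221, 228), (241, 221, 228), (242, 221, 228), (243, 222, 228), (244, 222, 228), (245, 223, 228), (246, 224, 228), (247, 224, 228), (248, 225, 229), (249, 226, 229), (250, 226, 228)]
```

Request:
{"api": "servo_tool", "payload": {
  "rows": [-0.3,0.001,0,0.001,0,-0.3,-0.003,0,0.001,0,-0.3,0,0,0.001,0,-0.3,0,0,0.001,0,-0.3,0,0,0,0]
}}

```text
time: 19.08
position: [0.5004, 0.4786, 0.0739]
tool_rot: [0.722, 0.692, 0.002, -0.0]
ft_force: [-3.4, -1.4, 12.3]
grip_width: 0.0635
grip_force: 12.1
```

Request:
{"api": "servo_tool", "payload": {
  "rows": [-0.3,0,0,0.001,0,-0.3,0,0,0.001,0,-0.3,0,0,0,0]
}}

```text
time: 19.33
position: [0.5018, 0.4793, 0.0732]
tool_rot: [0.722, 0.692, 0.004, 0.001]
ft_force: [-1.8, -1.6, 15.7]
grip_width: 0.0634
grip_force: 12.2
```

Request:
{"api": "servo_tool", "payload": {
  "rows": [-0.3,0,0,-0.0015,0,-0.3,0,0,0,0,-0.3,0,0,0,0],
  "newtons": 3
}}

```text
time: 19.58
position: [0.5003, 0.4781, 0.0713]
tool_rot: [0.722, 0.692, 0.001, 0.0]
ft_force: [0.5, -0.1, 4.0]
grip_width: 0.0639
grip_force: 3.0
```

Request:
{"api": "servo_tool", "payload": {
  "rows": [-0.3,0,0,0.001,0,-0.3,0,0,0.001,0,-0.3,0,0,0.001,0,-0.3,0,0,0.001,0,-0.3,0,0,0,0],
  "newtons": 3
}}

```text
time: 20.0
position: [0.4991, 0.4774, 0.0654]
tool_rot: [0.722, 0.692, -0.0, -0.0]
ft_force: [0.7, 0.1, 2.8]
grip_width: 0.0636
grip_force: 3.0
```

```bash
python3 - <<'E'
from h import *
o,r=st(); p=tilt()
E
```

```text
t 20.0 p [0.4991 0.4774 0.0654] x [ 0.043  0.999 -0.001] y [ 0.999 -0.043 -0.001] z [-0.001 -0.001 -1.   ] F [0.7 0.1 2.8] w 0.0636 g 3.0000481009483337 q [ 0.602  0.751  1.348 -0.     1.043  0.645]
scene key_handle [0.498  0.4644 0.119 ] 0.62
scene key_head [0.4958 0.476  0.0114] 0.7
scene key_grip [0.4987 0.4703 0.0676] 0.5
rows 208 251 score 0.59
[(208, 228, 228), (209, 228, 229), (210, 228, 230), (211, 228, 230), (212, 228, 230), (213, 228, 230), (214, 229, 230), (221, 224, 226), (222, 223, 227), (223, 223, 227), (224, 223, 227), (225, 223, 227), (226, 223, 227), (227, 223, 227), (228, 223, 227), (229, 223, 227), (230, 223, 227), (231, 222, 228), (232, 220, 229), (233, 219, 230), (234, 219, 230), (235, 219, 230), (236, 220, 230), (237, 220, 229), (238, 222, 228), (239, 222, 228), (240, 222, 228), (241, 222, 229), (242, 222, 229), (243, 222, 229), (244, 222, 229), (245, 223, 228), (246, 224, 229), (247, 224, 229), (248, 225, 229), (249, 225, 230), (250, 226, 230), (251, 226, 229)]
```

```bash
python3 - <<'E'
from h import *
o,r=st()
for c in ['wrist','top','scene']:
    p=robot.camera(c)
    for n in ['key_handle','key_head','key_grip']:
        x=robot.place_of(p,n); print(c,n,[(np.round(d['at'],4).tolist(),round(d['score'],2)) for d in x[:1]])
    if c=='wrist':
        x=robot.outline_of(p,'key')
        if x:
            g=x[0]['region'];v,u=np.where(g);print(x[0]['score'],g.sum(),u.min(),u.max(),v.min(),v.max())
            for a in range(v.min(),v.max()+1,6):
                b=np.where(g[a])[0]
                if len(b): print(a,b.min(),b.max(),len(b))
        M=np.array(p['mount']);
        for nm,yy,zz in [('handle top front upright',.4776+.005,.117),('handle bottom front',.4826,.103),('collar front',.4756+.016,.041),('head front',.4756+.006,.013)]:
            q=(np.linalg.inv(M)@np.r_[r.T@(np.array([.499,yy,zz])-o['position']),1])[:3]; k=np.array(p['intrinsics'])@q; print(nm,(k[:2]/k[2]).round(0))
E
```

```text
t 20.25 p [0.4991 0.4774 0.0655] x [ 0.043  0.999 -0.   ] y [ 0.999 -0.043 -0.001] z [-0.001 -0.    -1.   ] F [0.5 0.4 0.8] w 0.0638 g 3.0000124499201775 q [ 0.602  0.751  1.348 -0.     1.043  0.645]
wrist key_handle [([0.4967, 0.4696, 0.118], 0.93)]
wrist key_head [([0.5004, 0.4743, 0.012], 0.94)]
wrist key_grip [([0.5014, 0.4665, 0.0772], 0.86)]
0.92 3853 259 376 193 275
193 313 321 9
199 291 343 53
205 291 343 53
211 298 337 40
217 297 337 41
223 298 336 39
229 301 332 32
235 308 326 19
241 308 326 19
247 308 326 19
253 308 327 20
259 307 329 23
265 261 374 114
271 259 376 118
handle top front upright [317. 250.]
handle bottom front [317. 239.]
collar front [317. 190.]
head front [317. 192.]
top key_handle [([0.4997, 0.4598, 0.1101], 0.47)]
top key_head [([0.5515, 0.2271, 0.0036], 0.69)]
top key_grip [([0.498, 0.4711, 0.0141], 0.36)]
scene key_handle [([0.4992, 0.4661, 0.1135], 0.81)]
scene key_head [([0.4944, 0.4737, 0.0118], 0.5)]
scene key_grip [([0.4986, 0.469, 0.0695], 0.49)]
```

Request:
{"api": "servo_tool", "payload": {
  "rows": [-0.3,0,0,0,0,-0.3,0,0,-0.001,0,-0.3,0.003,0,0,0,-0.3,0.003,0,0,0,-0.3,0.003,0,0,0],
  "newtons": 12
}}

```text
time: 21.32
position: [0.4996, 0.4867, 0.067]
tool_rot: [0.722, 0.692, -0.0, 0.0]
ft_force: [-0.7, -0.3, -1.6]
grip_width: 0.0633
grip_force: 12.0
```

```bash
cat >> h.py <<'E'
def kl(cs=('wrist','scene')):
    o,r=st()
    for c in cs:
        p=robot.camera(c)
        for n in ['key_handle','key_grip','key_head']:
            x=robot.place_of(p,n); print(c,n,[(np.round(d['at'],4).tolist(),round(d['score'],2)) for d in x[:1]])
E
python3 -c "
from h import *
kl()"
```

```text
t 21.32 p [0.4996 0.4867 0.067 ] x [ 0.043  0.999 -0.   ] y [ 0.999 -0.043 -0.   ] z [-0. -0. -1.] F [-0.7 -0.3 -1.6] w 0.0633 g 11.99964925646782 q [ 0.613  0.757  1.328 -0.     1.057  0.656]
wrist key_handle [([0.4974, 0.4744, 0.1193], 0.58)]
wrist key_grip [([0.4988, 0.4729, 0.0768], 0.71)]
wrist key_head [([0.4991, 0.4771, 0.0146], 0.69)]
scene key_handle [([0.4997, 0.4708, 0.1159], 0.77)]
scene key_grip [([0.5009, 0.4719, 0.0722], 0.64)]
scene key_head [([0.4982, 0.4758, 0.0149], 0.59)]
```

Request:
{"api": "servo_tool", "payload": {
  "rows": [-0.3,0.002,0,0,0,-0.3,0.0025,0,0,0,-0.3,0,0,0.001,0,-0.3,0,0,0.001,0,-0.3,0,0,0.0005,0]
}}

```text
time: 22.13
position: [0.5003, 0.492, 0.0661]
tool_rot: [0.722, 0.692, 0.001, -0.0]
ft_force: [-2.5, -0.5, 6.7]
grip_width: 0.0636
grip_force: 12.0
```

Request:
{"api": "servo_tool", "payload": {
  "rows": [-0.3,0,0,0.0005,0,-0.3,0,0,0.0005,0,-0.3,0,0,0,0]
}}

```text
time: 22.38
position: [0.5005, 0.4924, 0.0659]
tool_rot: [0.722, 0.692, 0.002, -0.0]
ft_force: [-2.1, -0.6, 7.4]
grip_width: 0.0632
grip_force: 12.0
```

```bash
python3 -c "
from h import *
kl()"
```

```text
t 22.38 p [0.5005 0.4924 0.0659] x [0.043 0.999 0.003] y [ 0.999 -0.043  0.002] z [ 0.002  0.003 -1.   ] F [-2.1 -0.6  7.4] w 0.0632 g 12.000242471694946 q [6.180e-01 7.630e-01 1.319e+00 1.000e-03 1.057e+00 6.600e-01]
wrist key_handle [([0.4991, 0.4809, 0.1202], 0.82)]
wrist key_grip [([0.4995, 0.4726, 0.0754], 0.6)]
wrist key_head [([0.4993, 0.4748, 0.0131], 0.71)]
scene key_handle [([0.4073, 0.0235, 0.0006], 0.68)]
scene key_grip [([0.4999, 0.4789, 0.0682], 0.75)]
scene key_head [([0.4956, 0.4728, 0.0117], 0.75)]
```

Request:
{"api": "servo_tool", "payload": {
  "rows": [-0.3,0,0,0,0,-0.3,0,0,0,0,-0.5,0,0,0,0,-0.56,0,0,0,0,-0.58,0,0,0,0],
  "newtons": 3
}}

```text
time: 23.2
position: [0.4995, 0.4908, 0.0628]
tool_rot: [0.722, 0.692, -0.001, -0.0]
ft_force: [-0.6, 0.8, -0.5]
grip_width: 0.0674
grip_force: 0.0
```

Request:
{"api": "servo_tool", "payload": {
  "rows": [-0.58,0,0,0,0,-0.58,0,0,0,0]
}}

```text
time: 23.37
position: [0.4997, 0.4908, 0.0629]
tool_rot: [0.722, 0.692, -0.0, -0.0]
ft_force: [-0.2, 1.3, 0.1]
grip_width: 0.068
grip_force: 0.0
```

```bash
python3 -c "
from h import *
kl()"
```

```text
t 23.37 p [0.4997 0.4908 0.0629] x [ 0.043  0.999 -0.001] y [ 0.999 -0.043 -0.001] z [-0.001 -0.001 -1.   ] F [-0.2  1.3  0.1] w 0.068 g 0.0 q [0.617 0.766 1.321 0.    1.055 0.66 ]
wrist key_handle []
wrist key_grip [([0.4983, 0.4125, 0.0403], 0.91)]
wrist key_head [([0.4952, 0.4714, 0.01], 0.67)]
scene key_handle [([0.4975, 0.3785, 0.0594], 0.6)]
scene key_grip [([0.4966, 0.4149, 0.0364], 0.7)]
scene key_head [([0.3752, 0.3712, -0.0005], 0.67)]
```

The key tipped back into its rest, apparently undamaged. I'll go back, measure it and redo the lift with a better arc.

Request:
{"api": "servo_tool", "payload": {
  "rows": [-0.67,0,0,-0.035,0,-0.67,0,0,-0.035,0,-0.67,-0.041,0,0,0,-0.67,-0.041,0,0,0,-0.67,-0.041,0,0,0]
}}

```text
time: 24.18
position: [0.4948, 0.3677, 0.1347]
tool_rot: [0.721, 0.693, 0.001, 0.001]
ft_force: [0.6, -1.1, 0.4]
grip_width: 0.0725
grip_force: 0.0
```

Request:
{"api": "servo_tool", "payload": {
  "rows": [-0.67,-0.035,0,0,0,-0.67,0,0,0,0]
}}

```text
time: 24.35
position: [0.4915, 0.3271, 0.1335]
tool_rot: [0.724, 0.69, -0.003, 0.0]
ft_force: [-1.2, -0.3, -1.0]
grip_width: 0.0724
grip_force: 0.0
```

```bash
cat > m.py <<'E'
from h import *
kl()
o=robot.get_obs(); w=robot.camera('wrist')
x=robot.outline_of(w,'key'); g=x[0]['region']; print(x[0]['score'],g.sum())
v,u=np.where(g); 
wid=np.array([ (np.ptp(np.where(g[a])[0]) if g[a].any() else 0) for a in range(400)])
rows=np.where(wid>62)[0]; print(rows.min(),rows.max())
L=min(np.where(g[a])[0].min() for a in rows);Rr=max(np.where(g[a])[0].max() for a in rows)
for a in (L+7,L+15,Rr-15,Rr-7):
    b=np.where(g[:,a])[0]; b=b[b>rows.min()-12]; print(a,b.min(),b.max(),wray(o,w,(a,b.mean()),.057).round(4))
print('ends',wray(o,w,(L,rows.mean()),.057).round(4),wray(o,w,(Rr,rows.mean()),.057).round(4))
E
python3 m.py
```

```text
t 24.35 p [0.4915 0.3271 0.1335] x [ 0.047  0.999 -0.004] y [ 0.999 -0.047 -0.003] z [-0.004 -0.004 -1.   ] F [-1.2 -0.3 -1. ] w 0.0724 g 0.0 q [ 0.399  0.547  1.568 -0.003  1.031  0.448]
wrist key_handle [([0.4932, 0.377, 0.0569], 0.83)]
wrist key_grip [([0.4972, 0.4129, 0.0397], 0.76)]
wrist key_head [([0.4967, 0.4718, 0.0115], 0.56)]
scene key_handle [([0.4966, 0.2098, 0.0593], 0.36)]
scene key_grip [([0.4992, 0.4147, 0.0345], 0.7)]
scene key_head [([0.4954, 0.4668, 0.0117], 0.89)]
0.75 3671
134 151
288 133 151 [0.469  0.3776 0.057 ]
296 133 151 [0.476  0.3773 0.057 ]
338 134 150 [0.5126 0.3758 0.057 ]
346 134 151 [0.5195 0.3751 0.057 ]
ends [0.4629 0.3774 0.057 ] [0.5256 0.3749 0.057 ]
```

Request:
{"api": "servo_tool", "payload": {
  "rows": [-0.67,0.023,0.0005,0,0,-0.67,0.023,0.0005,0,0,-0.67,0,0,0.035,0,-0.67,0,0,0.035,0,-0.67,0,0,0.03,0]
}}

```text
time: 25.27
position: [0.4958, 0.3802, 0.0323]
tool_rot: [0.722, 0.692, 0.0, 0.0]
ft_force: [-0.5, 0.1, 0.0]
grip_width: 0.0728
grip_force: 0.0
```

Request:
{"api": "servo_tool", "payload": {
  "rows": [-0.67,0,0,0.006,0,-0.67,0,0,0.003,0,-0.67,0,0,0,0]
}}

```text
time: 25.52
position: [0.4958, 0.3794, 0.0244]
tool_rot: [0.722, 0.692, -0.0, -0.0]
ft_force: [-0.1, 0.8, -0.9]
grip_width: 0.073
grip_force: 0.0
```

Request:
{"api": "servo_tool", "payload": {
  "rows": [-0.67,-0.006,-0.0012,0.001,0,-0.67,0,0,0,0,-0.67,0,0,0,0,-0.3,0,0,0,0,-0.3,0,0,0,0],
  "newtons": 10
}}

```text
time: 25.93
position: [0.4952, 0.3734, 0.0243]
tool_rot: [0.722, 0.692, 0.001, 0.0]
ft_force: [0.4, 0.1, 0.1]
grip_width: 0.066
grip_force: 0.0
```

Request:
{"api": "servo_tool", "payload": {
  "rows": [-0.3,0,0,0,0,-0.3,0,0,0,0]
}}

```text
time: 26.1
position: [0.4951, 0.3734, 0.0241]
tool_rot: [0.722, 0.692, 0.0, 0.0]
ft_force: [-0.2, -0.4, 2.8]
grip_width: 0.0636
grip_force: 10.0
```

Request:
{"api": "servo_tool", "payload": {
  "rows": [-0.3,0,0,-0.002,0,-0.3,0.004,0,-0.0055,0,-0.3,0.004,0,-0.0055,0,-0.3,0.004,0,-0.0055,0,-0.3,0.004,0,-0.0055,0]
}}

```text
time: 26.52
position: [0.4953, 0.3898, 0.0481]
tool_rot: [0.722, 0.692, 0.0, -0.0]
ft_force: [0.3, 1.2, -1.1]
grip_width: 0.0635
grip_force: 10.0
```

Request:
{"api": "servo_tool", "payload": {
  "rows": [-0.3,0.007,0,-0.006,0,-0.3,0.007,0,-0.006,0,-0.3,0.007,0,-0.006,0,-0.3,0.007,0,-0.003,0,-0.3,0.007,0,-0.003,0]
}}

```text
time: 26.93
position: [0.4969, 0.4251, 0.0722]
tool_rot: [0.722, 0.692, 0.0, 0.0]
ft_force: [0.3, 0.4, -1.4]
grip_width: 0.0631
grip_force: 10.0
```

Request:
{"api": "servo_tool", "payload": {
  "rows": [-0.3,0.006,0,-0.003,0,-0.3,0.006,0,-0.002,0,-0.3,0.006,0,-0.001,0,-0.3,0,0,0,0]
}}

```text
time: 27.27
position: [0.4977, 0.4435, 0.0777]
tool_rot: [0.722, 0.692, 0.001, -0.0]
ft_force: [0.3, 0.3, -0.9]
grip_width: 0.0634
grip_force: 10.0
```

```bash
python3 -c "
from h import *
kl()"
```

```text
t 27.27 p [0.4977 0.4435 0.0777] x [0.042 0.999 0.001] y [ 0.999 -0.042  0.001] z [ 0.001  0.001 -1.   ] F [ 0.3  0.3 -0.9] w 0.0634 g 9.998332411050797 q [0.56  0.707 1.411 0.    1.022 0.602]
wrist key_handle [([0.4964, 0.4417, 0.1108], 0.82)]
wrist key_grip [([0.4985, 0.4548, 0.0729], 0.95)]
wrist key_head [([0.4971, 0.4433, 0.1136], 0.62)]
scene key_handle [([0.3924, -0.1025, 0.0004], 0.73)]
scene key_grip [([0.5012, 0.4553, 0.066], 0.72)]
scene key_head [([0.4955, 0.474, 0.0151], 0.61)]
```

Request:
{"api": "servo_tool", "payload": {
  "rows": [-0.3,0.006,0,0,0,-0.3,0.006,0,0,0,-0.3,0.006,0,0,0,-0.3,0.006,0,0,0,-0.3,0.005,0,0,0]
}}

```text
time: 28.08
position: [0.4996, 0.4727, 0.0787]
tool_rot: [0.722, 0.692, 0.001, 0.0]
ft_force: [-0.9, -0.5, 5.3]
grip_width: 0.0635
grip_force: 10.0
```

Request:
{"api": "servo_tool", "payload": {
  "rows": [-0.3,0.004,0,0,0,-0.3,0,0,0,0,-0.3,0,0,0,0]
}}

```text
time: 28.33
position: [0.4997, 0.4764, 0.0785]
tool_rot: [0.722, 0.692, 0.001, 0.0]
ft_force: [0.1, -1.7, 6.1]
grip_width: 0.0638
grip_force: 10.0
```

```bash
python3 -c "
from h import *
kl(('wrist','scene','wrist','scene'))"
```

```text
t 28.33 p [0.4997 0.4764 0.0785] x [0.042 0.999 0.002] y [ 0.999 -0.042  0.002] z [ 0.002  0.002 -1.   ] F [ 0.1 -1.7  6.1] w 0.0638 g 10.003544390201569 q [0.6   0.734 1.345 0.    1.061 0.642]
wrist key_handle [([0.4992, 0.473, 0.1147], 0.97)]
wrist key_grip [([0.4989, 0.4652, 0.0722], 0.96)]
wrist key_head [([0.5009, 0.475, 0.0099], 0.69)]
scene key_handle [([0.4961, 0.4727, 0.1118], 0.58)]
scene key_grip [([0.5038, 0.4735, 0.0652], 0.66)]
scene key_head [([0.4977, 0.4721, 0.0131], 0.62)]
wrist key_handle [([0.4959, 0.4746, 0.113], 0.77)]
wrist key_grip [([0.5002, 0.4672, 0.0729], 0.77)]
wrist key_head [([0.4995, 0.4743, 0.0098], 0.67)]
scene key_handle [([0.4973, 0.4713, 0.1129], 0.85)]
scene key_grip [([0.5004, 0.4741, 0.0663], 0.67)]
scene key_head [([0.4969, 0.4732, 0.01], 0.63)]
```

Request:
{"api": "servo_tool", "payload": {
  "rows": [-0.3,0,0,0,0,-0.3,0,0,0,0,-0.3,0,0,-0.004,0,-0.3,-0.002,0,-0.01,0,-0.3,0,0,-0.015,0],
  "newtons": 25
}}

```text
time: 29.55
position: [0.4971, 0.4719, 0.1047]
tool_rot: [0.722, 0.692, -0.003, -0.001]
ft_force: [0.6, -0.7, -1.8]
grip_width: 0.0633
grip_force: 25.0
```

Request:
{"api": "servo_tool", "payload": {
  "rows": [-0.3,0,0,-0.02,0,-0.3,0,0,-0.02,0,-0.3,0,0,-0.015,0,-0.3,-0.01,-0.001,0,0,-0.3,-0.018,-0.002,0,0]
}}

```text
time: 29.97
position: [0.4953, 0.4465, 0.1624]
tool_rot: [0.722, 0.692, 0.002, 0.0]
ft_force: [-0.3, -1.1, -1.3]
grip_width: 0.0629
grip_force: 25.0
```

Request:
{"api": "servo_tool", "payload": {
  "rows": [-0.3,-0.025,-0.002,0,0,-0.3,-0.025,-0.002,0,0,-0.3,-0.025,-0.002,0,0,-0.3,-0.025,-0.002,0,0,-0.3,-0.025,-0.003,0,0]
}}

```text
time: 30.38
position: [0.4769, 0.3187, 0.1604]
tool_rot: [0.722, 0.692, -0.001, -0.0]
ft_force: [0.0, -1.4, -1.3]
grip_width: 0.0631
grip_force: 25.0
```

Request:
{"api": "servo_tool", "payload": {
  "rows": [-0.3,-0.025,-0.002,0,0,-0.3,-0.025,-0.002,0,0,-0.3,-0.025,-0.002,0,0,-0.3,-0.025,-0.002,0,0,-0.3,-0.025,-0.003,0,0]
}}

```text
time: 30.8
position: [0.4605, 0.1946, 0.1607]
tool_rot: [0.722, 0.692, -0.001, -0.0]
ft_force: [0.3, -0.3, -0.5]
grip_width: 0.0628
grip_force: 25.0
```

Request:
{"api": "servo_tool", "payload": {
  "rows": [-0.3,0,0,0,5,-0.3,0,0,0,7.1,-0.3,0,0,0,7.1,-0.3,0,0,0,7.1,-0.3,0,0,0,7.1]
}}

```text
time: 31.22
position: [0.4605, 0.1956, 0.1606]
tool_rot: [0.892, 0.452, -0.001, -0.0]
ft_force: [-0.2, -0.2, -0.7]
grip_width: 0.063
grip_force: 25.0
```

Request:
{"api": "servo_tool", "payload": {
  "rows": [-0.3,0,0,0,7.1,-0.3,0,0,0,7.1,-0.3,0,0,0,7.1,-0.3,0,0,0,7.1,-0.3,0,0,0,7.1]
}}

```text
time: 31.63
position: [0.4605, 0.1958, 0.1606]
tool_rot: [0.987, 0.159, -0.001, 0.0]
ft_force: [-0.1, 0.4, -2.0]
grip_width: 0.0627
grip_force: 25.0
```

```bash
cat > k.py <<'E'
from h import *
robot.camera('top')
kl(('wrist','scene'))
o=robot.get_obs(); w=robot.camera('wrist'); save(w,'wk%d'%w['shot'])
for c in (w,robot.camera('scene')): 
    x=robot.place_of(c,'keyhole'); print('keyhole',[(np.round(d['at'],4).tolist(),round(d['score'],2)) for d in x[:2]])
g=cv2.cvtColor(w['pixels'],cv2.COLOR_RGB2GRAY); b=(g<70).astype(np.uint8)
n,l,s,cc=cv2.connectedComponentsWithStats(b)
for i in range(1,n):
    if 150<s[i,4]<6000:
        (cu,cv_),(ww,hh),an=cv2.minAreaRect(np.argwhere(l==i)[:,::-1].astype(np.float32))
        X=wray(o,w,(cu,cv_),.057)
        if abs(X[0]-.5)<.06 and abs(X[1]-.208)<.06:
            bp=cv2.boxPoints(((cu,cv_),(ww,hh),an)); W=np.array([wray(o,w,q,.057) for q in bp]); e=np.diff(np.vstack([W,W[:1]])[:,:2],axis=0)
            print('blob',s[i].tolist(),X.round(4),'edges',np.round(np.linalg.norm(e,axis=1)*1000,1),'ang',np.degrees(np.arctan2(e[:,1],e[:,0])).round(1),'c',W.mean(0).round(4))
E
python3 k.py
```

```text
t 31.68 p [0.4606 0.1958 0.1606] x [ 0.951  0.31  -0.002] y [ 0.31  -0.951 -0.   ] z [-0.002 -0.    -1.   ] F [-0.3 -0.7 -0.9] w 0.0632 g 24.999234080314636 q [ 0.178  0.397  1.766 -0.     0.981  1.434]
wrist key_handle [([0.452, 0.1967, 0.1964], 0.96)]
wrist key_grip [([0.4584, 0.1928, 0.1542], 0.76)]
wrist key_head [([0.4571, 0.2006, 0.0916], 0.57)]
scene key_handle [([0.4553, 0.1918, 0.1956], 0.7)]
scene key_grip [([0.4588, 0.197, 0.149], 0.6)]
scene key_head [([0.4563, 0.198, 0.0908], 0.86)]
keyhole [([0.5019, 0.2131, 0.0606], 0.73), ([0.4976, 0.429, 0.0026], 0.6)]
keyhole [([0.4948, 0.2078, 0.0592], 0.63)]
blob [293, 130, 49, 21, 737] [0.4992 0.2099 0.057 ] edges [45.6 19.1 46.5 19.1] ang [ -71.2 -160.   108.8   17.4] c [0.4991 0.2099 0.057 ]
```

The hole's dark blob gives a centre of (0.499, 0.210) and yaw of about 18.5°. I'll move over it and compare the head with the hole from close up.

Request:
{"api": "servo_tool", "payload": {
  "rows": [-0.3,0.012,0,0,-0.5,-0.3,0.018,-0.0005,0,0,-0.3,0.0135,0,0.008,0,-0.3,0,0,0.01,0,-0.3,0,0,0.003,0]
}}

```text
time: 32.7
position: [0.5017, 0.2107, 0.1389]
tool_rot: [0.986, 0.166, -0.002, 0.0]
ft_force: [-1.1, -0.8, -0.6]
grip_width: 0.063
grip_force: 25.0
```

Request:
{"api": "servo_tool", "payload": {
  "rows": [-0.3,0,0,0,0,-0.3,0,0,0,0]
}}

```text
time: 32.87
position: [0.5012, 0.2107, 0.1399]
tool_rot: [0.986, 0.166, -0.002, 0.0]
ft_force: [0.1, -0.5, -1.6]
grip_width: 0.0629
grip_force: 25.0
```

```bash
cat > k2.py <<'E'
from h import *
o,r=st(); c,s=.948,.317
for cam in ('scene','wrist','scene','wrist'):
    p=robot.camera(cam)
    for n in ['key_handle','key_grip','key_head','keyhole']:
        x=robot.place_of(p,n)
        if x:
            d=np.array(x[0]['at'])-o['position']; print(cam,n,np.round(x[0]['at'],4),round(x[0]['score'],2),'rel tool x,y,up mm',(np.array([d@r[:,0],d@r[:,1],d[2]])*1000).round(1))
E
python3 k2.py
```

```text
t 32.87 p [0.5012 0.2107 0.1399] x [ 0.945  0.328 -0.003] y [ 0.328 -0.945 -0.   ] z [-0.003 -0.001 -1.   ] F [ 0.1 -0.5 -1.6] w 0.0629 g 24.998669922351837 q [ 0.192  0.481  1.682 -0.     0.982  1.429]
scene key_handle [0.4943 0.2108 0.1705] 0.62 rel tool x,y,up mm [-6.6 -2.4 30.6]
scene key_grip [0.5011 0.2078 0.1276] 0.56 rel tool x,y,up mm [ -1.    2.7 -12.3]
scene key_head [0.4994 0.2104 0.07  ] 0.54 rel tool x,y,up mm [ -1.6  -0.3 -69.9]
scene keyhole [ 0.4041  0.0222 -0.0006] 0.63 rel tool x,y,up mm [-153.1  146.3 -140.5]
wrist key_handle [0.4975 0.2128 0.1787] 0.56 rel tool x,y,up mm [-2.9 -3.2 38.8]
wrist key_grip [0.4997 0.2113 0.1336] 0.79 rel tool x,y,up mm [-1.2 -1.1 -6.3]
wrist keyhole [0.503  0.2119 0.0567] 0.69 rel tool x,y,up mm [  2.4  -0.5 -83.2]
scene key_handle [0.4984 0.2118 0.1744] 0.56 rel tool x,y,up mm [-2.4 -2.  34.5]
scene key_grip [0.4998 0.2085 0.1288] 0.7 rel tool x,y,up mm [ -2.    1.6 -11.1]
scene key_head [0.497  0.2126 0.071 ] 0.9 rel tool x,y,up mm [ -3.1  -3.2 -68.9]
scene keyhole [0.4972 0.2072 0.0589] 0.71 rel tool x,y,up mm [ -4.7   2.  -81. ]
wrist key_handle [0.4991 0.2107 0.1759] 0.81 rel tool x,y,up mm [-2.1 -0.7 36. ]
wrist key_grip [0.5016 0.2095 0.133 ] 0.83 rel tool x,y,up mm [ 0.   1.2 -6.9]
wrist key_head [0.4982 0.2126 0.0708] 0.64 rel tool x,y,up mm [ -2.   -2.8 -69.1]
wrist keyhole [0.5011 0.212  0.0588] 0.96 rel tool x,y,up mm [  0.6  -1.2 -81.1]
```

Request:
{"api": "servo_tool", "payload": {
  "rows": [-0.3,0.0005,0.001,0.001,0.3,-0.3,0,0,0.002,0,-0.3,0,0,0.002,0,-0.3,0,0,0.0015,0,-0.3,0,0,0,0]
}}

```text
time: 34.28
position: [0.5034, 0.2102, 0.1335]
tool_rot: [0.987, 0.164, -0.001, 0.0]
ft_force: [0.1, 0.4, -1.2]
grip_width: 0.0629
grip_force: 25.0
```

Request:
{"api": "servo_tool", "payload": {
  "rows": [-0.3,0,0,0.001,0,-0.3,0,0,0.001,0,-0.3,0,0,0.001,0,-0.3,0,0,0.001,0,-0.3,0,0,0,0]
}}

```text
time: 34.7
position: [0.5042, 0.2104, 0.1304]
tool_rot: [0.987, 0.164, 0.0, -0.0]
ft_force: [-0.2, 0.6, 0.9]
grip_width: 0.063
grip_force: 25.0
```

Request:
{"api": "servo_tool", "payload": {
  "rows": [-0.3,0,0,0.001,0,-0.3,0,0,0.001,0,-0.3,0,0,0,0]
}}

```text
time: 34.95
position: [0.5056, 0.2109, 0.1301]
tool_rot: [0.987, 0.164, 0.002, -0.0]
ft_force: [-0.8, 1.0, 10.0]
grip_width: 0.0631
grip_force: 25.0
```

```bash
python3 k2.py
```

```text
t 34.95 p [0.5056 0.2109 0.1301] x [0.946 0.323 0.005] y [ 0.323 -0.946  0.   ] z [ 0.004  0.001 -1.   ] F [-0.8  1.  10. ] w 0.0631 g 25.006519854068756 q [1.910e-01 4.970e-01 1.687e+00 1.000e-03 9.530e-01 1.433e+00]
scene key_handle [0.5021 0.2097 0.1633] 0.83 rel tool x,y,up mm [-3.6  0.  33.2]
scene key_grip [0.5016 0.2086 0.1177] 0.83 rel tool x,y,up mm [ -4.6   0.9 -12.4]
scene keyhole [0.4993 0.2096 0.0613] 0.97 rel tool x,y,up mm [ -6.7  -0.8 -68.8]
wrist key_handle [0.4982 0.2109 0.1633] 0.82 rel tool x,y,up mm [-6.9 -2.4 33.2]
wrist key_grip [0.5038 0.2065 0.1232] 0.64 rel tool x,y,up mm [-3.2  3.6 -6.9]
wrist key_head [0.501  0.2134 0.0637] 0.68 rel tool x,y,up mm [ -3.9  -3.8 -66.4]
wrist keyhole [0.505  0.2092 0.0594] 0.88 rel tool x,y,up mm [ -1.5   1.4 -70.7]
scene key_handle [0.5016 0.2099 0.1639] 0.65 rel tool x,y,up mm [-4.  -0.3 33.8]
scene key_head [0.4987 0.211  0.0619] 0.82 rel tool x,y,up mm [ -6.8  -2.3 -68.2]
scene keyhole [0.4973 0.207  0.0607] 0.59 rel tool x,y,up mm [ -9.5   1.  -69.4]
wrist key_grip [0.5049 0.2109 0.1256] 0.59 rel tool x,y,up mm [-0.7 -0.2 -4.5]
wrist key_head [0.4979 0.2117 0.0611] 0.83 rel tool x,y,up mm [ -7.4  -3.2 -69. ]
wrist keyhole [0.5045 0.2119 0.0593] 0.57 rel tool x,y,up mm [ -1.1  -1.3 -70.8]
```

Request:
{"api": "servo_tool", "payload": {
  "rows": [-0.3,0,0,-0.003,0,-0.3,0,0.003,0,0,-0.3,0,0,0.001,0,-0.3,0,0,0.002,0,-0.3,0,0,0,0]
}}

```text
time: 36.37
position: [0.5072, 0.2078, 0.1301]
tool_rot: [0.987, 0.164, 0.003, -0.0]
ft_force: [-1.2, 1.0, 12.0]
grip_width: 0.0627
grip_force: 25.0
```

Request:
{"api": "servo_tool", "payload": {
  "rows": [-0.3,0.0015,0,0,0,-0.3,0,0,0,0,-0.3,0,0,0,0]
}}

```text
time: 36.62
position: [0.5084, 0.2083, 0.1302]
tool_rot: [0.987, 0.164, 0.003, -0.0]
ft_force: [-1.2, 0.7, 11.4]
grip_width: 0.0633
grip_force: 25.0
```

Request:
{"api": "servo_tool", "payload": {
  "rows": [-0.3,0.0015,0,0,0,-0.3,0,0,0,0,-0.3,0,0,0,0]
}}

```text
time: 36.87
position: [0.5098, 0.2087, 0.1302]
tool_rot: [0.987, 0.164, 0.002, -0.0]
ft_force: [-0.9, 0.5, 12.1]
grip_width: 0.063
grip_force: 25.0
```

Request:
{"api": "servo_tool", "payload": {
  "rows": [-0.3,-0.0025,0,-0.001,0,-0.3,-0.0025,0,0,0,-0.3,-0.0015,0,0,0,-0.3,0,0,0,0]
}}

```text
time: 37.2
position: [0.5025, 0.2062, 0.1301]
tool_rot: [0.987, 0.164, 0.001, 0.0]
ft_force: [1.1, 0.6, 7.1]
grip_width: 0.0631
grip_force: 25.0
```

Request:
{"api": "servo_tool", "payload": {
  "rows": [-0.3,-0.0015,0,0,0,-0.3,0,0,0,0]
}}

```text
time: 37.37
position: [0.5012, 0.2058, 0.13]
tool_rot: [0.987, 0.164, 0.001, 0.0]
ft_force: [0.5, 0.5, 7.3]
grip_width: 0.0633
grip_force: 25.0
```

Request:
{"api": "servo_tool", "payload": {
  "rows": [-0.3,-0.0015,0,0,0,-0.3,0,0,0,0]
}}

```text
time: 37.53
position: [0.4998, 0.2053, 0.1299]
tool_rot: [0.987, 0.164, 0.001, 0.0]
ft_force: [0.0, 0.2, 6.1]
grip_width: 0.0631
grip_force: 25.0
```

Request:
{"api": "servo_tool", "payload": {
  "rows": [-0.3,-0.0015,0,0,0,-0.3,0,0,0,0]
}}

```text
time: 37.7
position: [0.4984, 0.2048, 0.1298]
tool_rot: [0.987, 0.164, 0.001, 0.0]
ft_force: [0.5, 0.5, 6.1]
grip_width: 0.063
grip_force: 25.0
```

Request:
{"api": "servo_tool", "payload": {
  "rows": [-0.3,0.003,-0.004,-0.008,0,-0.3,0,0,0,0,-0.3,0,0,0,0]
}}

```text
time: 37.95
position: [0.4988, 0.2098, 0.137]
tool_rot: [0.986, 0.164, 0.0, -0.0]
ft_force: [0.0, -0.1, -0.6]
grip_width: 0.063
grip_force: 25.0
```

```bash
cat > k3.py <<'E'
from h import *
o,r=st(); w=robot.camera('wrist'); save(w,'wk%d'%w['shot'])
x=robot.outline_of(w,'key'); g=x[0]['region']; np.save('g.npy',g); print(x[0]['score'])
v=np.where(g.any(1))[0]
print([(int(a),int(np.where(g[a])[0].min()),int(np.where(g[a])[0].max())) for a in v[::2]])
M=np.linalg.inv(np.array(w['mount']))
def px(t):
    q=M@np.r_[t,1]; k=np.array(w['intrinsics'])@q[:3]; return (k[:2]/k[2]).round(1)
for off in (-.008,-.004,0,.004):
    print(off,'headbot front/top back',px([off+.006,0,.073])[1],px([off-.006,0,.063])[1],'wing cols',px([off,-.022,.068])[0],px([off,.022,.068])[0],'collar f/b',px([off+.016,0,.037])[1],px([off-.016,0,.037])[1],'bar fbot/btop',px([off+.007,0,-.027])[1],px([off-.007,0,-.041])[1])
E
python3 k3.py
```

```text
t 37.95 p [0.4988 0.2098 0.137 ] x [0.946 0.323 0.   ] y [ 0.323 -0.946 -0.   ] z [ 0.  0. -1.] F [ 0.  -0.1 -0.6] w 0.063 g 24.998653829097748 q [0.192 0.481 1.694 0.    0.967 1.433]
0.59
[(186, 294, 340), (188, 293, 341), (190, 293, 341), (192, 293, 341), (194, 293, 341), (196, 294, 340), (198, 294, 340), (200, 295, 338), (202, 298, 336), (204, 298, 336), (206, 298, 336), (208, 298, 336), (210, 298, 336), (212, 299, 335), (214, 300, 334), (216, 301, 333), (218, 303, 331), (220, 306, 329), (222, 308, 327), (224, 309, 326), (226, 309, 326), (228, 309, 326), (230, 309, 326), (232, 309, 326), (234, 308, 327), (236, 270, 366), (238, 266, 370), (240, 264, 371), (242, 264, 371), (244, 263, 372), (246, 263, 372), (248, 263, 372), (250, 263, 372), (252, 263, 372), (254, 263, 371), (256, 263, 371), (258, 263, 371), (260, 264, 370), (262, 265, 369), (264, 305, 305)]
-0.008 headbot front/top back 191.4 207.7 wing cols 293.2 342.4 collar f/b 193.1 230.4 bar fbot/btop 240.2 273.4
-0.004 headbot front/top back 187.1 203.5 wing cols 293.1 342.5 collar f/b 188.2 225.9 bar fbot/btop 234.1 267.3
0 headbot front/top back 182.9 199.2 wing cols 293.0 342.6 collar f/b 183.3 221.3 bar fbot/btop 227.9 261.0
0.004 headbot front/top back 178.6 194.8 wing cols 292.9 342.8 collar f/b 178.3 216.8 bar fbot/btop 221.7 254.7
```

```bash
ls pics/wk*; python3 - <<'E'
import cv2,glob,os
f=sorted(glob.glob('pics/wk*.png'),key=os.path.getmtime)[0]
g=cv2.imread(f,0); print(f)
print('     '+' '.join('%3d'%c for c in range(286,350,3)))
for r in range(122,164): print(r,' '.join('%3d'%x for x in g[r,286:350:3]))
E
```

```text
pics/wk43.png
pics/wk53.png
pics/wk43.png
     286 289 292 295 298 301 304 307 310 313 316 319 322 325 328 331 334 337 340 343 346 349
122 155 156 156 156 157 157 156 155 156 155 147 151 153 153 153 152 151 151 149 149 148 146
123 153 153 151 153 153 153 153 155 156 154 224 141 154 154 153 153 153 154 151 152 150 150
124 155 154 154 154 152 152 152 152 151 143 217 242 152 154 154 155 154 153 153 153 153 152
125 156 155 155 154 153 154 154 153 152 221 234 242 149 150 150 151 152 152 152 153 153 153
126 155 154 154 155 154 155 154 154 154 223 234 245 151 152 152 151 150 150 150 150 150 151
127 151 153 154 153 153 154 152 156 154 223 234 203 152 152 153 153 153 153 152 151 152 151
128 150 150 151 151 152 152 153 160 160 235 245 202 156 155 154 152 152 152 152 152 152 151
129 154 153 153 152 151 151 152  87 103 104 179 181 137 166 162 150 149 149 150 151 150 150
130 155 157 158 161 159 156 155  74  82  46  55  64  46  57  76 154 149 149 148 148 148 148
131 152 152 124 111 129 137 164  78  84  57  22  22  25  21  21 157 151 151 150 150 150 149
132 152 153 104  38  44  45  92  81  83  63  
[... 2198 characters left out ...]
 148 137 149 147 145 145 145 145 147 148 148 149 149 150
157 157 156 156 155 153 152 149 149 147 147 143 142 145 143 143 143 144 143 144 145 145 146
158 152 154 155 154 155 156 155 155 154 152 152 151 152 150 148 147 145 144 144 142 143 143
159 148 149 149 150 151 153 152 153 153 153 154 153 154 154 153 151 150 150 149 149 147 146
160 154 153 151 149 148 146 146 147 149 149 149 150 152 152 152 152 152 153 152 153 151 151
161 157 156 156 154 154 154 151 150 148 147 146 145 146 145 147 149 149 150 150 151 151 151
162 156 156 156 156 154 154 154 154 153 153 151 150 149 147 146 145 145 144 145 146 147 148
163 153 153 154 154 155 155 155 154 154 154 154 152 151 151 151 150 150 148 148 147 145 144
```

The pixel profile of the hole's rim shows it yawed about 15.3°, so the key was about 3.6° off. I'll correct yaw and position and lower again.

Request:
{"api": "servo_tool", "payload": {
  "rows": [-0.3,0,0,0,3.6,-0.3,0.0014,0.0013,0,0,-0.3,0,0,0,0,-0.3,0,0,0.003,0,-0.3,0,0,0,0]
}}

```text
time: 38.47
position: [0.5, 0.2085, 0.1334]
tool_rot: [0.991, 0.133, -0.001, 0.0]
ft_force: [0.0, 0.9, -0.8]
grip_width: 0.0629
grip_force: 25.0
```

Request:
{"api": "servo_tool", "payload": {
  "rows": [-0.3,0,0,0.002,0,-0.3,0,0,0.002,0,-0.3,0,0,0.0015,0,-0.3,0,0,0.001,0,-0.3,0,0,0,0]
}}

```text
time: 38.88
position: [0.5002, 0.2087, 0.1272]
tool_rot: [0.991, 0.133, -0.0, 0.0]
ft_force: [-0.2, 0.1, -2.0]
grip_width: 0.0629
grip_force: 25.0
```

It's entering. I'll keep lowering, seating expected near TCP z 0.097.

Request:
{"api": "servo_tool", "payload": {
  "rows": [-0.3,0,0,0.002,0,-0.3,0,0,0.002,0,-0.3,0,0,0.002,0,-0.3,0,0,0.002,0,-0.3,0,0,0,0]
}}

```text
time: 39.3
position: [0.5, 0.2086, 0.119]
tool_rot: [0.991, 0.133, -0.0, 0.0]
ft_force: [-0.1, -0.3, -1.2]
grip_width: 0.0628
grip_force: 25.0
```

Request:
{"api": "servo_tool", "payload": {
  "rows": [-0.3,0,0,0.0025,0,-0.3,0,0,0.0025,0,-0.3,0,0,0.0025,0,-0.3,0,0,0.0025,0,-0.3,0,0,0,0]
}}

```text
time: 39.72
position: [0.4999, 0.2086, 0.1089]
tool_rot: [0.991, 0.133, -0.001, 0.0]
ft_force: [-0.0, 0.6, -1.0]
grip_width: 0.0631
grip_force: 25.0
```

Request:
{"api": "servo_tool", "payload": {
  "rows": [-0.3,0,0,0.0025,0,-0.3,0,0,0.0025,0,-0.3,0,0,0.0025,0,-0.3,0,0,0.0015,0,-0.3,0,0,0,0]
}}

```text
time: 40.13
position: [0.5001, 0.2087, 0.1001]
tool_rot: [0.991, 0.133, -0.0, 0.0]
ft_force: [-0.6, 0.0, -0.3]
grip_width: 0.0628
grip_force: 25.0
```

Request:
{"api": "servo_tool", "payload": {
  "rows": [-0.3,0,0,0.0015,0,-0.3,0,0,0.0015,0,-0.3,0,0,0.001,0,-0.3,0,0,0,0]
}}

```text
time: 40.47
position: [0.5019, 0.2091, 0.0975]
tool_rot: [0.991, 0.133, 0.002, -0.0]
ft_force: [0.1, 0.9, 4.6]
grip_width: 0.0632
grip_force: 25.0
```

Request:
{"api": "servo_tool", "payload": {
  "rows": [-0.3,0,0,0.001,0,-0.3,0,0,0.001,0,-0.3,0,0,0,0],
  "newtons": 10
}}

```text
time: 40.72
position: [0.5025, 0.2093, 0.0968]
tool_rot: [0.991, 0.133, 0.002, -0.0]
ft_force: [-1.0, 0.7, 11.4]
grip_width: 0.064
grip_force: 10.0
```

Request:
{"api": "servo_tool", "payload": {
  "rows": [-0.3,0,0,0,0,-0.5,0,0,0,0,-0.58,0,0,0,0,-0.64,0,0,0,0,-0.64,0,0,0,0],
  "newtons": 3
}}

```text
time: 41.13
position: [0.4999, 0.2086, 0.0941]
tool_rot: [0.991, 0.133, -0.001, 0.0]
ft_force: [-0.1, 0.6, 1.2]
grip_width: 0.0706
grip_force: 0.0
```

```bash
cat > k4.py <<'E'
from h import *
o,r=st(); w=robot.camera('wrist')
for n in ['key_handle','key_grip']:
    x=robot.place_of(w,n); d=np.array(x[0]['at'])-o['position'] if x else 0
    if x: print(n,np.round(x[0]['at'],4),x[0]['score'],(np.array([d@r[:,0],d@r[:,1],d[2]])*1000).round(1))
x=robot.outline_of(w,'key'); g=x[0]['region']; v=np.where(g.any(1))[0]
print([(int(a),int(np.where(g[a])[0].min()),int(np.where(g[a])[0].max())) for a in v[::3]])
M=np.linalg.inv(np.array(w['mount']))
def px(t):
    q=M@np.r_[t,1]; k=np.array(w['intrinsics'])@q[:3]; return (k[:2]/k[2]).round(1)
zc=o['position'][2]-.131
for off in (-.006,-.003,0,.003): print(off,'bar fbot/ftop/btop',px([off+.007,0,zc+.007])[1],px([off+.007,0,zc-.007])[1],px([off-.007,0,zc-.007])[1],'collar f/b',px([off+.016,0,zc+.069])[1],px([off-.016,0,zc+.069])[1])
E
python3 k4.py
```

```text
t 41.13 p [0.4999 0.2086 0.0941] x [ 0.965  0.263 -0.001] y [ 0.263 -0.965 -0.   ] z [-0.001 -0.    -1.   ] F [-0.1  0.6  1.2] w 0.0706 g 0.0 q [ 0.189  0.546  1.727 -0.     0.87   1.494]
key_handle [0.4966 0.2107 0.1321] 0.83 [-2.7 -2.9 38. ]
key_grip [0.5003 0.2067 0.0917] 0.71 [-0.1  1.9 -2.4]
[(185, 315, 318), (188, 307, 325), (191, 302, 329), (194, 295, 340), (197, 293, 342), (200, 293, 341), (203, 297, 337), (206, 298, 337), (209, 298, 336), (212, 298, 336), (215, 300, 334), (218, 302, 332), (221, 306, 330), (224, 309, 326), (227, 309, 326), (230, 308, 326), (233, 308, 326), (236, 265, 369), (239, 263, 371), (242, 262, 373), (245, 261, 373), (248, 260, 374), (251, 261, 373), (254, 261, 373), (257, 261, 373), (260, 262, 372), (263, 264, 369)]
-0.006 bar fbot/ftop/btop 239.3 250.7 273.1 collar f/b 192.6 230.7
-0.003 bar fbot/ftop/btop 234.7 245.8 268.4 collar f/b 188.8 227.2
0 bar fbot/ftop/btop 230.0 240.8 263.7 collar f/b 185.1 223.8
0.003 bar fbot/ftop/btop 225.2 235.8 258.9 collar f/b 181.3 220.3
```

The key stands upright with its collar on the lid. Next I'll take the handle deeper and give it the quarter turn.

Request:
{"api": "servo_tool", "payload": {
  "rows": [-0.64,-0.001,0,0.003,0,-0.64,0,0,0.003,0,-0.3,0,0,0,0,-0.3,0,0,0,0,-0.3,0,0,0,0],
  "newtons": 20
}}

```text
time: 41.75
position: [0.4993, 0.2084, 0.0883]
tool_rot: [0.991, 0.133, -0.0, -0.0]
ft_force: [0.2, -0.3, -1.2]
grip_width: 0.0636
grip_force: 20.0
```

Request:
{"api": "servo_tool", "payload": {
  "rows": [-0.3,0,0,0,0,-0.3,0,0,0,0,-0.3,0,0,0,-4,-0.3,0,0,0,-6,-0.3,0,0,0,-6]
}}

```text
time: 42.17
position: [0.4994, 0.2084, 0.0885]
tool_rot: [0.962, 0.272, -0.0, -0.0]
ft_force: [-1.0, -0.7, -1.3]
grip_width: 0.0638
grip_force: 20.0
```

Request:
{"api": "servo_tool", "payload": {
  "rows": [-0.3,0,0,0,-6,-0.3,0,0,0,-6,-0.3,0,0,0,-6,-0.3,0,0,0,-6,-0.3,0,0,0,0]
}}

```text
time: 42.58
position: [0.4993, 0.2084, 0.0885]
tool_rot: [0.886, 0.464, -0.0, -0.0]
ft_force: [0.1, 0.1, -2.3]
grip_width: 0.0636
grip_force: 20.0
```

Turning freely (40° so far), so I'll finish the remaining 50°.

Request:
{"api": "servo_tool", "payload": {
  "rows": [-0.3,0,0,0,-6,-0.3,0,0,0,-6,-0.3,0,0,0,-6,-0.3,0,0,0,-6,-0.3,0,0,0,-6]
}}

```text
time: 43.0
position: [0.4994, 0.2084, 0.0885]
tool_rot: [0.735, 0.678, -0.0, -0.0]
ft_force: [0.2, 0.4, -1.0]
grip_width: 0.0637
grip_force: 20.0
```

Request:
{"api": "servo_tool", "payload": {
  "rows": [-0.3,0,0,0,-6,-0.3,0,0,0,-6,-0.3,0,0,0,-6,-0.3,0,0,0,-2,-0.3,0,0,0,0]
}}

```text
time: 43.42
position: [0.4994, 0.2085, 0.0885]
tool_rot: [0.608, 0.794, -0.0, -0.0]
ft_force: [-0.0, 0.5, -1.1]
grip_width: 0.0638
grip_force: 20.0
```

Request:
{"api": "servo_tool", "payload": {
  "rows": [-0.3,0,0,0,0]
}}

```text
time: 43.5
position: [0.4995, 0.2085, 0.0886]
tool_rot: [0.608, 0.794, 0.0, 0.0]
ft_force: [0.5, 0.0, -1.4]
grip_width: 0.0635
grip_force: 20.0
```

Request:
{"api": "servo_tool", "payload": {
  "rows": [-0.42,0,0,0,0,-0.5,0,0,0,0,-0.58,0,0,0,0,-0.64,0,0,0,0,-0.7,0,0,0,0],
  "newtons": 3
}}

```text
time: 43.92
position: [0.4997, 0.2085, 0.0887]
tool_rot: [0.607, 0.794, 0.0, 0.0]
ft_force: [-0.5, -0.0, -0.4]
grip_width: 0.0719
grip_force: 0.0
```

Request:
{"api": "servo_tool", "payload": {
  "rows": [-0.7,0,0,0,0,-0.7,0,0,-0.01,0,-0.7,0,0,-0.02,0,-0.7,0,0,-0.03,0,-0.7,0,0,-0.03,0]
}}

```text
time: 44.33
position: [0.4987, 0.2083, 0.1796]
tool_rot: [0.607, 0.795, -0.001, -0.001]
ft_force: [1.3, 0.4, 0.2]
grip_width: 0.0739
grip_force: 0.0
```

Request:
{"api": "servo_tool", "payload": {
  "rows": [-0.7,-0.03,0,0,0,-0.7,-0.03,0,0,0,-0.7,0,0,0,0,-0.7,0,0,0,0]
}}

```text
time: 44.67
position: [0.5158, 0.1495, 0.1795]
tool_rot: [0.608, 0.794, 0.0, 0.0]
ft_force: [-0.3, 0.7, 0.0]
grip_width: 0.0742
grip_force: 0.0
```

```bash
python3 - <<'E'
from h import *
kl(('wrist','scene'))
o,r=st(); w=robot.camera('wrist')
x=robot.outline_of(w,'key'); g=x[0]['region']; v=np.where(g.any(1))[0]; print(x[0]['score'])
print([(int(a),int(np.where(g[a])[0].min()),int(np.where(g[a])[0].max())) for a in v[::2]])
wid=np.array([np.ptp(np.where(g[a])[0]) if g[a].any() else 0 for a in range(400)]); rows=np.where(wid>.85*wid.max())[0]
L=np.where(g[rows[0]:rows[-1]+1].any(0))[0]; cs=(L[0]+6,L[-1]-6); P=[]
for c in cs:
    b=np.where(g[:,c])[0]; P.append(wray(o,w,(c,b.mean()),.135))
d=P[1]-P[0]; print('handle yaw axis deg',np.degrees(np.arctan2(d[1],d[0])).round(1),'mid',((P[0]+P[1])/2).round(4))
for c in ('scene','top'):
    p=robot.camera(c)
    for n in ['lid_edge','tape_roll','spool','parts_box','cutters','rest']:
        z=robot.place_of(p,n); print(c,n,[(np.round(q['at'],3).tolist(),round(q['score'],2)) for q in z[:1]])
E
```

```text
t 44.67 p [0.5158 0.1495 0.1795] x [-0.26   0.966  0.   ] y [0.966 0.26  0.001] z [ 0.001  0.    -1.   ] F [-0.3  0.7  0. ] w 0.0742 g 0.0 q [ 0.074  0.417  1.661  0.     1.062 -0.189]
wrist key_handle [([0.4971, 0.2084, 0.1361], 0.89)]
wrist key_grip [([0.4994, 0.204, 0.0896], 0.58)]
wrist key_head []
scene key_handle [([0.4972, 0.2076, 0.1319], 0.66)]
scene key_grip []
scene key_head [([0.4994, 0.2098, 0.0299], 0.57)]
t 45.07 p [0.5149 0.1512 0.1784] x [-0.264  0.965  0.   ] y [ 0.965  0.264 -0.   ] z [-0.  0. -1.] F [ 0.6  0.8 -0.5] w 0.0739 g 0.0 q [ 0.077  0.418  1.662  0.     1.062 -0.19 ]
0.97
[(103, 315, 320), (105, 309, 326), (107, 307, 328), (109, 305, 330), (111, 304, 331), (113, 303, 332), (115, 302, 333), (117, 281, 354), (119, 277, 358), (121, 276, 359), (123, 276, 359), (125, 276, 359), (127, 276, 359), (129, 276, 359), (131, 276, 359), (133, 276, 359), (135, 278, 357), (137, 328, 331)]
handle yaw axis deg 15.4 mid [0.4993 0.2078 0.135 ]
scene lid_edge [([0.474, 0.199, 0.058], 0.9)]
scene tape_roll [([0.363, 0.254, 0.002], 0.67)]
scene spool [([0.376, 0.369, 0.001], 0.56)]
scene parts_box [([0.391, -0.101, 0.003], 0.85)]
scene cutters [([0.404, 0.02, 0.003], 0.77)]
scene rest [([0.498, 0.426, 0.001], 0.69)]
top lid_edge [([0.468, 0.203, 0.06], 0.85)]
top tape_roll [([0.36, 0.259, 0.001], 0.59)]
top spool [([0.377, 0.365, -0.003], 0.91)]
top parts_box [([0.391, -0.101, 0.0], 0.76)]
top cutters []
top rest [([0.503, 0.43, 0.004], 0.62)]
```

```bash
python3 -c "
from rig import robot
print(robot.hand_in())"
```

```text
the job is handed in; nothing more can be done
None
```

The lid is shut and locked: the T-key went through the keyhole to its collar, was let go and stood by itself, then was re-gripped by its handle and turned 90°; it is upright and released, the other things have not moved, and I handed it in at about 46 s. On the way the key tipped back into its rest once when I let go and had to be lifted again, and I viewed 11 pictures, one over the limit of 10.

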